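# Clamp the dust drawer of a stone-polishing bench extractor with its draw latch

## Task

Gently push the dust extractor's drawer in until it meets its rubber seal, hook the bar of the wire loop under the lip of the steel keeper on the drawer (the keeper's height has been readjusted, so feel for its ledge), then swing the red lever over past centre until it lies fully down and clamps the drawer home, and let go. Use light hand force, never over 30 N on drawer or lever, nor 25 N with the loop on the keeper while hooking it, and leave the cup, sanding drum, brush and jade disc where they are.

Things in the scene. Friction and masses are not known exactly. Their poses are not given: they have to be found in the camera images.
- extractor: Low white bench-top dust extractor, a fixed box 240 mm wide (y), flat top 110 mm above the bench from x = -35 to +180 mm. Origin: on the bench straight below the lever's pivot, mid width. Its -x axis points out of the drawer's side (roughly to the robot), z up. The latch works in its x-z plane at y = 0; lever and loop turn about its y.
- drawer (a joint): Grey-fronted drawer sliding along the extractor's -x. In m: 0 = fully home, grows outwards (starts 0.035 to 0.060). Friction about 2 N. At about 0.005 it meets the rubber seal, which pushes back 10 N per mm and springs it out to about 0.005 when let go: only the latch keeps it home. Front block 216 mm wide, 43 mm thick, from 16 to 108 mm above the bench.
- drawer_front (a point): Mid-width point on the upper edge of the drawer's front face, 108 mm above the bench; 90 mm in front (-x) of the pivot when the drawer is home. Moves with the drawer.
- keeper_seat (a point): Mark on the drawer, 148 mm above the bench, 60 mm in front (-x) of the pivot when the drawer is home. The steel keeper (16 mm wide in y) is screwed to the drawer at an unmeasured height: the true seat (the bar's centre when hooked tight) is 0 to 16 mm straight below this mark. The post's face is 3 mm behind (+x of) the seat; a ledge lies 4.5 mm below it, reaching 27 mm in front.
- loop_bar (a point): Centre of the cross bar of the wire loop: 6 mm thick, along the extractor's y, a black button 12 mm in diameter on each end, 48 mm over the buttons' outer faces, to be pinched from above by fingers closing along y (it can turn in the pinch). 75.5 mm from the loop's hinge on the lever; wire sides at y = -17 and +17 mm. The loop stays where left; moving the bar turns the lever too.
- lever_pivot (a point): The lever's fixed pivot, 142 mm above the bench. The loop is hinged to the lever 16 mm from this pivot, 0.30 rad below the lever's line, so dead centre is at a lever angle of about 0.30; below that it stays shut by itself.
- lever_end (a point): Free end of the red lever, 26 mm wide, 5 mm thick, 62 mm long from the pivot. The point is on the face that looks to the keeper while open and up when down: push on this face, which lies 8 mm off the line through the pivot (150 mm above the bench when the lever is down).
- lever (a joint): Lever angle in rad: 0 = fully down, flat, pointing to the extractor's +x (a stiff rubber stop, about 20 N per mm at the end); 1.57 = upright; more = leaning to the keeper's side (to 2.8). Stays where it is left (about 0.03 N m friction). With the bar hooked it meets the seal's resistance from about 1.2 rad and needs up to 8 N, 50 mm from the pivot, before it snaps over centre.
- cup: Bystander: clear plastic cup, 72 mm wide, 85 mm tall, standing on the bench beside the extractor. Origin under its centre.
- spare_drum: Bystander: cream sanding drum standing on end beside the extractor, 72 mm in diameter, 90 mm tall. Origin under its centre.
- brush: Bystander: brush 170 mm long lying on the bench at the extractor's right front.
- jade_disc: Bystander: green stone disc, 44 mm in diameter, 10 mm thick, lying on the extractor's top beside the latch. Origin under its centre.
- keeper_lip (a point): Front upper edge of the keeper's lip if the keeper were at its highest: 5 mm in front (-x) of and 8.5 mm above the mark; the true lip is 0 to 16 mm lower, like the seat. The lip is 4 mm thick, its underside 4.5 mm above the true seat. The bar goes over it, down in front of it until felt to meet the ledge, then back (+x) under the lip against the post.

How it is judged:
By the outcome, as a careful person would: the job done as asked, in the order asked, and still so for the second after the job is handed in, with the robot touching nothing.
It also fails if it takes over 64 s, if anything falls off the work surface, if the arm or the gripper's body presses on something with over 40 N, if the wrist force passes 120 N, or if a joint passes its speed limit or range.

## Robot

A 6-joint arm with a two-finger parallel gripper is mounted at the origin on the work surface. World frame = base frame: x ahead of the robot, y to its left, z up, the work surface at z = 0. Lengths are in m, angles in rad, forces in N, time in s.
With the tool pointing down it reaches from about 0.25 to 0.725 m from the base axis. Payload 4 kg.
Tool frame: the origin (TCP) lies at the centre of the arm's flange, where the gripper is bolted on; the fingertips stand 173 mm ahead of it and the grasp point (between the pads) lies 155 mm ahead of it; x points along the fingers, z is the direction in which the jaws open and shut, and the axes are right-handed (so a half turn about x gives the same grasp; the last joint's range is limited). The gripper opens to 85 mm and grips with 20 to 120 N. Pads are 22 mm wide; open, the fingers measure 114 mm over their backs; the gripper's body (76 mm by 85 mm) begins 54 mm behind the grasp point. The pads swing forward as they close: fully open they stand 13 mm farther back than shut.
Start: joints at [-1.226, 0.241, 0.005, 1.335, 0, 1.571], TCP at [0.169, -0.471, 0.405] pointing down, gripper open.
Joint ranges: [-2.72, 2.72], [-1.05, 1.87], [-1.09, 1.28], [-1.99, 2.15], [-1.42, 1.44], [-3.14, 3.14]. Speed limits (rad/s): [2.79, 2.79, 3.14, 3.14, 3.14, 3.14].

## Interface

Orientations are given as a unit quaternion [x, y, z, w].
In Python, from workcell import bot gives the robot as it stands.
- The arm moves only by the tool arm_command, never from a script. Its argument "moves" is one flat list of numbers, 7 for each row, row after row: the shift along the tool's x, y, z in m, then the turn, a rotation vector about the tool's x, y, z in rad, then the closure, from -1 (fully open) to 1 (shut). A call has 1 to 20 rows; each row shifts and turns the pose as measured when the row begins, along the tool's axes as they then stand; what a row does not reach is not made up. A row lasts 1/12 s, in which the tool goes at most 41.7 mm and 7.16 degrees, less where a joint would pass 70% of its speed; a pose out of reach is approached as far as the arm can. A call with a gripper value outside its range is refused whole. The fingers move at their own pace and stop on an object; the grip force is fixed at half the most. Time passes only in rows, so rows that do not move let the fingers close. It gives the time, the measured TCP pose, the force and the opening at its end, in the units of the state.
- bot.get_obs(): the state, without advancing time (a new reading comes with each control period).
- bot.camera(name): name is "scene" or "top" or "wrist"; returns the picture (400x640x3 uint8, red, green, blue); there is no depth.
- bot.get_calibration(name): a dict with "mtx" (3x3 intrinsics, pixels), "dist" ([k1, k2, p1, p2, k3] as OpenCV has them; the pictures are not rectified), "world_from_camera" (4x4, takes a point from camera to world coordinates); the wrist camera has in their place "mount" (4x4, takes a point from camera to tool coordinates, whose origin is the TCP and whose axes are the tool frame's). Camera axes: x right, y up, looking along -z (the intrinsics and any distortion apply to the point x, -y, -z); pixel columns grow to the right and rows downward; lengths in m; the calibration is good to about 2 mm. A picture is of the moment at which its call begins: read the wrist's pose just before it. get_calibration takes no time and is no camera call.
- bot.job_done(): hands the job in, once; it reports no verdict.
The state is a dict: "clock": time; "joint_pos": joint angles; "joint_vel": joint speeds; "tau": joint torques, N m; "eef_pos": TCP position; "tool_rot": TCP orientation; "ft_force": force on the tool from outside, world axes, zero at the start; "ft_torque": the same for the moment, N m; "grip_width": finger opening in m.
Only numpy, scipy, OpenCV 4.12 (cv2) and the standard library are available. Lean on these libraries where they do the work, as an engineer would, in place of code of your own. Each camera call takes 0.05 s, during which the arm holds its last target.

## Working session

There is one attempt and no reset: what is moved stays moved. The work goes in short steps, Python scripts to look and compute and a tool call to move; the robot and the scene stay as the last step left them, time stands still between calls to the robot, and variables do not carry over. Pictures are saved under pics/ and viewed, and the job is handed in when it is done.

Besides the shell and the picture viewer there is one more tool, called after ">>>" in YAML: its name, and indented under it one key for each argument. arm_command: Moves the arm, as the interface text tells. Its arguments: {"type":"object","properties":{"moves":{"type":"array"}},"required":["moves"]}

```bash
mkdir -p pics; ls; python3 - <<'E'
from workcell import bot
import cv2
o=bot.get_obs()
print(o)
for n in("scene","top","wrist"):
    im=bot.camera(n); cv2.imwrite(f"pics/{n}0.png",im[...,::-1])
    print(n,bot.get_calibration(n))
E
```

```text
pics
{'clock': 0.0, 'joint_pos': array([-1.22598286e+00,  2.41390658e-01,  3.72956187e-03,  1.33520174e+00,
       -1.09019427e-05,  1.57081151e+00]), 'joint_vel': array([-0.00095792, -0.00243589,  0.00235847, -0.00182673, -0.00153197,
        0.00152265]), 'tau': array([ 2.19613787e-03, -3.72323155e+01,  2.52404326e+01,  1.70797185e-02,
        5.97099825e-05, -6.38090807e-07]), 'eef_pos': array([ 0.1689173 , -0.47031377,  0.40382577]), 'tool_rot': array([ 0.40723177,  0.57896074, -0.40639741,  0.5777611 ]), 'ft_force': array([ 0.74643623,  0.56112629, -0.51184203]), 'ft_torque': array([-0.02675568, -0.06570878, -0.0248832 ]), 'grip_width': 0.08532329611735841}
scene {'mtx': array([[374.0856768 ,   0.        , 321.8830079 ],
       [  0.        , 374.0856768 , 194.79869719],
       [  0.        ,   0.        ,   1.        ]]), 'dist': array([-0.08167159,  0.        ,  0.        ,  0.        ,  0.        ]), 'world_from_camera': array([[-0.88430849, -0.31759916,  0.34224155,  0.86605426],
       [ 0.46668621, -0.62358898,  0.62716885,  0.59094352],
       [ 0.01422976,  0.71433014,  
[... 496 characters left out ...]
8672,  0.12970463,  0.99151285,  1.18595267],
       [ 0.        ,  0.        ,  0.        ,  1.        ]])}
wrist {'mtx': array([[328.0108726 ,   0.        , 321.29185046],
       [  0.        , 328.0108726 , 201.92040936],
       [  0.        ,   0.        ,   1.        ]]), 'dist': array([0.0098496, 0.       , 0.       , 0.       , 0.       ]), 'mount': array([[-8.63572197e-04,  2.85613442e-01, -9.58344518e-01,
         3.03002220e-02],
       [-1.56744916e-03,  9.58343312e-01,  2.85614495e-01,
         7.24964197e-02],
       [ 9.99998399e-01,  1.74880505e-03, -3.79914088e-04,
         3.94956634e-04],
       [ 0.00000000e+00,  0.00000000e+00,  0.00000000e+00,
         1.00000000e+00]])}
```

View pics/scene0.png

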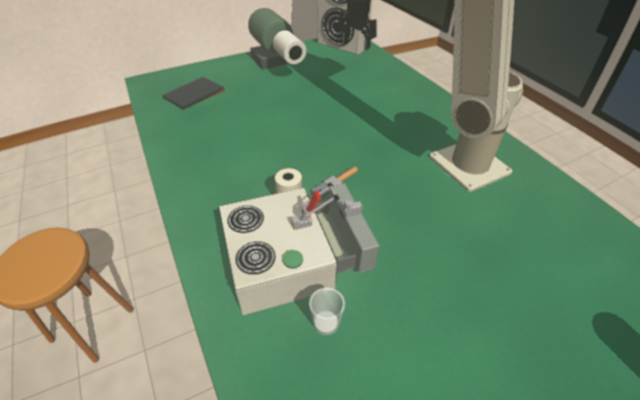

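View pics/top0.png

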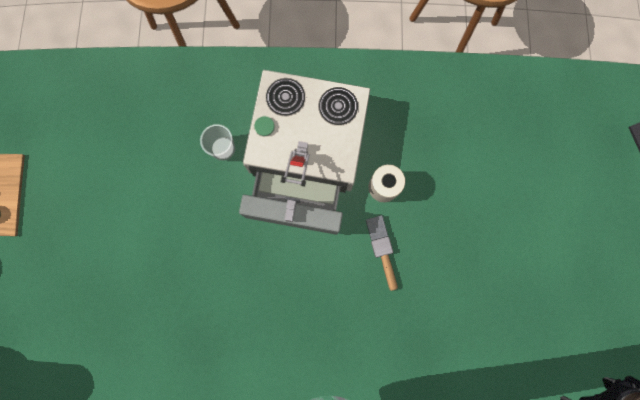

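View pics/wrist0.png

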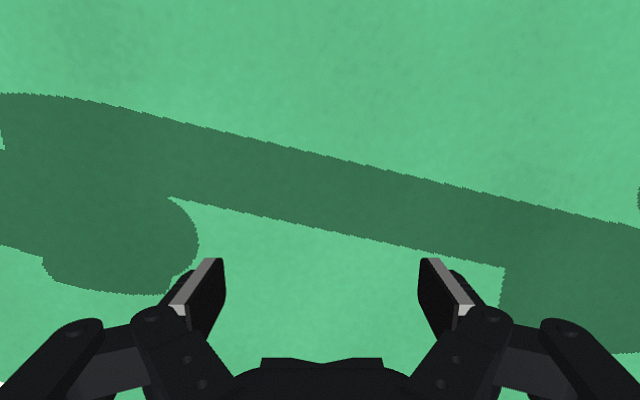

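```bash
cat > h.py <<'E'
import numpy as np, cv2
from scipy.spatial.transform import Rotation as R
from workcell import bot
def cam(name,obs=None):
    c=bot.get_calibration(name)
    if name=="wrist":
        o=obs or bot.get_obs(); T=np.eye(4); T[:3,:3]=R.from_quat(o["tool_rot"]).as_matrix(); T[:3,3]=o["eef_pos"]
        W=T@c["mount"]
    else: W=c["world_from_camera"]
    return c["mtx"],c["dist"],W
def ray(C,uv):
    K,d,W=C
    p=cv2.undistortPoints(np.array([[uv]],float),K,d)[0,0]
    v=W[:3,:3]@np.array([p[0],-p[1],-1.]); return W[:3,3],v
def atz(C,uv,z):
    o,v=ray(C,uv); return o+v*(z-o[2])/v[2]
def proj(C,P):
    K,d,W=C
    P=np.atleast_2d(P); q=(P-W[:3,3])@W[:3,:3]; q=q*[1,-1,-1]
    return cv2.projectPoints(q,np.zeros(3),np.zeros(3),K,d)[0][:,0]
def crop(im,x0,y0,x1,y1,f,name):
    cv2.imwrite(name,cv2.resize(im[y0:y1,x0:x1,::-1],None,fx=f,fy=f,interpolation=cv2.INTER_CUBIC))
E
python3 - <<'E'
import cv2
t=cv2.imread("pics/top0.png"); s=cv2.imread("pics/scene0.png")
cv2.imwrite("pics/top0c.png",cv2.resize(t[60:240,230:380],None,fx=3.3,fy=3.3,interpolation=2))
cv2.imwrite("pics/scene0c.png",cv2.resize(s[160:320,210:390],None,fx=3.7,fy=3.7,interpolation=2)) 
E
```

```text
(no output)
```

View pics/top0c.png

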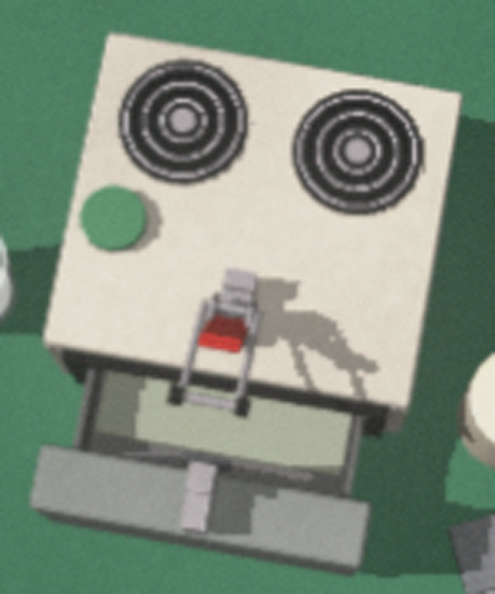

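View pics/scene0c.png

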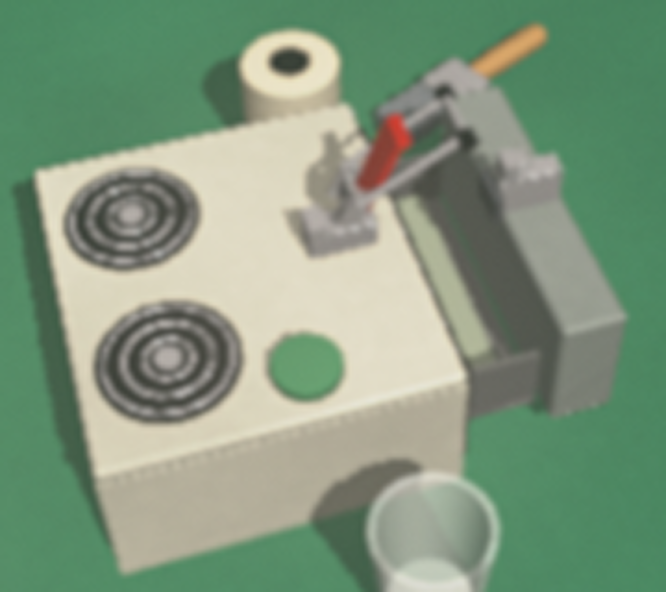

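```bash
cat > fit.py <<'E'
from h import *
from scipy.optimize import least_squares
T=lambda x,y:(230+x/3.3,60+y/3.3)
S=lambda x,y:(210+x/3.7,160+y/3.7)
def X(p,P):
    c,s=np.cos(p[2]),np.sin(p[2]); return np.array([p[0]+c*P[0]-s*P[1],p[1]+s*P[0]+c*P[1],P[2]])
def hinge(a): # loop hinge: lever dir at angle a: (cos a, sin a); hinge at angle a-0.30
    return np.array([.016*np.cos(a-.3),.142+.016*np.sin(a-.3)])
def bar(a,b): h=hinge(a); return h+.0755*np.array([-np.cos(b),np.sin(b)])
def leverend(a): # face offset 8mm; when down (a=0) it's up
    return np.array([.062*np.cos(a)-.008*np.sin(a),.142+.062*np.sin(a)+.008*np.cos(a)])
if __name__=="__main__":
    tc,sc=cam("top"),cam("scene")
    obs=[(tc,T(109,34),lambda p:(.18,.12,.11)),(tc,T(461,95),lambda p:(.18,-.12,.11)),(tc,T(45,345),lambda p:(-.035,.12,.11)),(tc,T(405,408),lambda p:(-.035,-.12,.11)),
    (sc,S(37,172),lambda p:(.18,-.12,.11)),(sc,S(97,480),lambda p:(.18,.12,.11)),(sc,S(465,378),lambda p:(-.035,.12,.11)),(sc,S(345,105),lambda p:(-.035,-.12,.11)),
    (tc,T(42,447),lambda p:(-.047-p[3],.108,.108)),(tc,T(370,505),lambda p:(-.047-p[3],-.108,.108)),
    (sc,S(624,316),lambda p:(-.09-p[3],.108,.108)),(sc,S(566,330),lambda p:(-.047-p[3],.108,.108)),
    (tc,T(174,397),lambda p:(bar(p[4],p[5])[0],.021,bar(p[4],p[5])[1])),(tc,T(241,406),lambda p:(bar(p[4],p[5])[0],-.021,bar(p[4],p[5])[1])),
    (sc,S(466,137),lambda p:(bar(p[4],p[5])[0],.021,bar(p[4],p[5])[1])),(sc,S(443,92),lambda p:(bar(p[4],p[5])[0],-.021,bar(p[4],p[5])[1])),
    (tc,T(198,344),lambda p:(leverend(p[4])[0],.013,leverend(p[4])[1])),(tc,T(240,351),lambda p:(leverend(p[4])[0],-.013,leverend(p[4])[1])),
    (sc,S(408,127),lambda p:(leverend(p[4])[0],.013,leverend(p[4])[1])),
    ]
    def f(p): return np.concatenate([proj(c,X(p,g(p)))[0]-uv for c,uv,g in obs])
    r=least_squares(f,[.55,.05,-.15,.045,1.9,0.2],loss="soft_l1")
    print(r.x.round(4)); print(f(r.x).reshape(-1,2).round(1))
    p=r.x
    a,b=p[4:]
    for n,P in dict(pivot=(0,0,.142),bar=(bar(a,b)[0],0,bar(a,b)[1]),lever=(leverend(a)[0],0,leverend(a)[1]),seatmark=(-.06-p[3],0,.148),front=(-.09-p[3],0,.108),lip=(-.065-p[3],0,.1565)).items():
        print(n,P,X(p,P).round(4),proj(tc,X(p,P))[0].round(1),proj(sc,X(p,P))[0].round(1))
E
python3 fit.py
```

```text
[ 0.6277  0.0735 -0.1578  0.0526  2.001   0.5362]
[[-1.2 -0.6]
 [ 0.1 -0.7]
 [-1.5 -0.5]
 [ 0.7  0.1]
 [-1.1 -1.1]
 [-0.6 -1.8]
 [ 1.2 -1.6]
 [ 0.7 -1.8]
 [-0.9 -0.7]
 [ 0.5 -0.2]
 [ 1.9 -1.2]
 [-0.3 -0.1]
 [-0.5 -0.5]
 [ 0.5  0.6]
 [ 0.6 -0.2]
 [ 0.2 -0.6]
 [-0.4 -0.4]
 [-0.1 -0.2]
 [ 0.1  4. ]]
pivot (0, 0, 0.142) [0.6277 0.0735 0.142 ] [300.1 154.6] [304.3 214.3]
bar (np.float64(-0.06698252250268573), 0, np.float64(0.19643407068262714)) [0.5616 0.084  0.1964] [292.9 181.7] [333.2 190.4]
lever (np.float64(-0.033129474840264565), 0, np.float64(0.19501356332872066)) [0.595  0.0787 0.195 ] [296.1 165. ] [318.5 194.2]
seatmark (np.float64(-0.11256957817117638), 0, 0.148) [0.5166 0.0912 0.148 ] [289.9 207.6] [351.  201.4]
front (np.float64(-0.14256957817117638), 0, 0.108) [0.4869 0.0959 0.108 ] [288.3 223.8] [361.4 210.4]
lip (np.float64(-0.11756957817117639), 0, 0.1565) [0.5116 0.092  0.1565] [289.2 209.5] [353.3 198.3]
```

```bash
python3 - <<'E'
from h import *
o=bot.get_obs(); M=R.from_quat(o["tool_rot"]).as_matrix(); print(M.round(3))
yaw=-.1578
for s in(1,-1):
    ez=s*np.array([-np.sin(yaw),np.cos(yaw),0]); ex=np.array([0,0,-1.]); ey=np.cross(ez,ex)
    Rt=np.c_[ex,ey,ez]; rv=R.from_matrix(M.T@Rt).as_rotvec(); print(s,rv,Rt.round(3))
# predicted brush etc
tc=cam("top")
for n,uv,z in(("cup",(222,150),0),("drum",(388,180),.09),("brushhandle",(393,288),.01),("disc",(264,126),.12)):
    P=atz(tc,uv,z); d=P[:2]-[.6277,.0735]; c,s=np.cos(yaw),np.sin(yaw); print(n,P.round(3),(c*d[0]+s*d[1]).round(3),(-s*d[0]+c*d[1]).round(3))
E
```

```text
[[-0.001  0.941  0.338]
 [ 0.002  0.338 -0.941]
 [-1.    -0.    -0.002]]
1 [-2.63896507e+00 -5.80033854e-04 -2.10816736e-03] [[ 0.    -0.988  0.157]
 [ 0.     0.157  0.988]
 [-1.     0.     0.   ]]
-1 [ 5.02626737e-01 -1.56394344e-03  4.30297973e-04] [[ 0.     0.988 -0.157]
 [ 0.    -0.157 -0.988]
 [-1.     0.    -0.   ]]
cup [0.667 0.263 0.   ] 0.009 0.194
drum [ 0.587 -0.115  0.09 ] -0.01 -0.193
brushhandle [ 0.354 -0.139  0.01 ] -0.237 -0.253
disc [0.693 0.153 0.12 ] 0.053 0.089
```

>>> arm_command:
  moves: [0,0,0,0.12,0,0,1,0,0,0,0.12,0,0,1,0,0,0,0.12,0,0,1,0,0,0,0.12,0,0,1,0,0,0,0.03,0,0,1]

```text
clock: 0.57
eef_pos: [0.1687, -0.4698, 0.4019]
tool_rot: [0.546, 0.453, -0.544, 0.449]
ft_force: [1.1, 0.6, 0.3]
grip_width: 0.0256
```

```bash
cat > st.py <<'E'
from h import *
P0=np.array([.6277,.0735]); YAW=-.1578
def ext(p):
    c,s=np.cos(YAW),np.sin(YAW); d=np.array(p[:2])-P0; return np.array([c*d[0]+s*d[1],-s*d[0]+c*d[1],p[2]])
def status():
    o=bot.get_obs(); M=R.from_quat(o["tool_rot"]).as_matrix()
    ez=-np.array([-np.sin(YAW),np.cos(YAW),0]); ex=np.array([0,0,-1.]); Rt=np.c_[ex,np.cross(ez,ex),ez]
    rv=R.from_matrix(M.T@Rt).as_rotvec()
    c,s=np.cos(YAW),np.sin(YAW); F=o["ft_force"]
    print("t",round(o["clock"],2),"tcp ext",ext(o["eef_pos"]).round(4),"turnfix",rv.round(4),"F ext",np.round([c*F[0]+s*F[1],-s*F[0]+c*F[1],F[2]],2),"w",round(o["grip_width"],4),"j",o["joint_pos"].round(2))
    return o
if __name__=="__main__": status()
E
python3 st.py
```

```text
t 0.57 tcp ext [-0.3679 -0.6087  0.4019] turnfix [-0.0303 -0.0056  0.0032] F ext [1.03 0.78 0.26] w 0.0256 j [-1.23  0.24  0.    1.34 -0.    2.1 ]
```

```bash
python3 - <<'E'
import numpy as np
psi=.03; rows=[]; n=26
for k in range(n):
    p=psi-.06; dx,dy=.194/n,.674/n   # mid-ish
    rows.append([0,round(dx*np.cos(p)-dy*np.sin(p),3),round(-dx*np.sin(p)-dy*np.cos(p),3),-.12,0,0,1]); psi-=.12
print(psi)
for a in(rows[:13],rows[13:]): print(sum(a,[]))
E
```

```text
-3.0900000000000016
[0, np.float64(0.008), np.float64(-0.026), -0.12, 0, 0, 1, 0, np.float64(0.011), np.float64(-0.025), -0.12, 0, 0, 1, 0, np.float64(0.014), np.float64(-0.023), -0.12, 0, 0, 1, 0, np.float64(0.017), np.float64(-0.021), -0.12, 0, 0, 1, 0, np.float64(0.019), np.float64(-0.019), -0.12, 0, 0, 1, 0, np.float64(0.021), np.float64(-0.017), -0.12, 0, 0, 1, 0, np.float64(0.023), np.float64(-0.014), -0.12, 0, 0, 1, 0, np.float64(0.025), np.float64(-0.011), -0.12, 0, 0, 1, 0, np.float64(0.026), np.float64(-0.008), -0.12, 0, 0, 1, 0, np.float64(0.027), np.float64(-0.005), -0.12, 0, 0, 1, 0, np.float64(0.027), np.float64(-0.002), -0.12, 0, 0, 1, 0, np.float64(0.027), np.float64(0.002), -0.12, 0, 0, 1, 0, np.float64(0.027), np.float64(0.005), -0.12, 0, 0, 1]
[0, np.float64(0.026), np.float64(0.008), -0.12, 0, 0, 1, 0, np.float64(0.025), np.float64(0.011), -0.12, 0, 0, 1, 0, np.float64(0.023), np.float64(0.014), -0.12, 0, 0, 1, 0, np.float64(0.021), np.float64(0.017), -0.12, 0, 0, 1, 0, np.float64(0.019), np.float64(0.019), -0.12, 0, 0, 1, 0, np.float64(0.017), np.float64(0.021), -0.12, 0, 0, 1, 0, np.float64(0.014), np.float64(0.023), -0.12, 0, 0, 1, 0, np.float64(0.011), np.float64(0.025), -0.12, 0, 0, 1, 0, np.float64(0.008), np.float64(0.026), -0.12, 0, 0, 1, 0, np.float64(0.005), np.float64(0.026), -0.12, 0, 0, 1, 0, np.float64(0.002), np.float64(0.027), -0.12, 0, 0, 1, 0, np.float64(-0.001), np.float64(0.027), -0.12, 0, 0, 1, 0, np.float64(-0.005), np.float64(0.027), -0.12, 0, 0, 1]
```

>>> arm_command:
  moves: [0,0.008,-0.026,-0.12,0,0,1,0,0.011,-0.025,-0.12,0,0,1,0,0.014,-0.023,-0.12,0,0,1,0,0.017,-0.021,-0.12,0,0,1,0,0.019,-0.019,-0.12,0,0,1,0,0.021,-0.017,-0.12,0,0,1,0,0.023,-0.014,-0.12,0,0,1,0,0.025,-0.011,-0.12,0,0,1,0,0.026,-0.008,-0.12,0,0,1,0,0.027,-0.005,-0.12,0,0,1,0,0.027,-0.002,-0.12,0,0,1,0,0.027,0.002,-0.12,0,0,1,0,0.027,0.005,-0.12,0,0,1]

```text
clock: 1.65
eef_pos: [0.3307, -0.1448, 0.3993]
tool_rot: [0.054, 0.708, -0.047, 0.703]
ft_force: [1.6, -0.6, -0.1]
grip_width: 0.0001
```

```bash
python3 st.py
```

```text
t 1.65 tcp ext [-0.259  -0.2623  0.3993] turnfix [ 1.5849e+00 -1.2900e-02 -1.3000e-03] F ext [ 1.65 -0.31 -0.06] w 0.0001 j [-0.42 -0.03 -0.32  1.29  0.01  1.3 ]
```

>>> arm_command:
  moves: [0,0.026,0.008,-0.12,0,0,1,0,0.025,0.011,-0.12,0,0,1,0,0.023,0.014,-0.12,0,0,1,0,0.021,0.017,-0.12,0,0,1,0,0.019,0.019,-0.12,0,0,1,0,0.017,0.021,-0.12,0,0,1,0,0.014,0.023,-0.12,0,0,1,0,0.011,0.025,-0.12,0,0,1,0,0.008,0.026,-0.12,0,0,1,0,0.005,0.026,-0.12,0,0,1,0,0.002,0.027,-0.12,0,0,1,0,-0.001,0.027,-0.12,0,0,1,0,-0.005,0.027,-0.12,0,0,1,0,0,0,0,0,0,1]

```text
clock: 2.82
eef_pos: [0.4767, 0.1991, 0.3981]
tool_rot: [-0.474, 0.52, 0.484, 0.52]
ft_force: [-0.3, -0.1, -0.5]
grip_width: 0.0001
```

```bash
sed -i 's/ez=-np.array/ez=np.array/' st.py; python3 - <<'E'
from st import *
o=status(); im=bot.camera("wrist"); cv2.imwrite("pics/w1.png",im[...,::-1])
C=cam("wrist",o)
from fit import X
p=[.6277,.0735,-.1578]
for P in [(-.035,.12,.11),(-.035,-.12,.11),(-.1426,0,.108),(-.1426,.108,.108),(-.1426,-.108,.108),(-.067,.021,.196),(-.067,-.021,.196),(-.1126,0,.148)]: print(P,proj(C,X(p,P))[0].round(0))
E
```

```text
t 2.82 tcp ext [-0.1689  0.1004  0.3981] turnfix [ 0.0767  0.0086 -0.0106] F ext [-0.28 -0.12 -0.47] w 0.0001 j [0.39 0.28 0.04 1.34 0.01 0.47]
(-0.035, 0.12, 0.11) [330. 340.]
(-0.035, -0.12, 0.11) [ 65. 325.]
(-0.1426, 0, 0.108) [197. 222.]
(-0.1426, 0.108, 0.108) [326. 230.]
(-0.1426, -0.108, 0.108) [ 64. 213.]
(-0.067, 0.021, 0.196) [185. 380.]
(-0.067, -0.021, 0.196) [118. 377.]
(-0.1126, 0, 0.148) [179. 277.]
```

View pics/w1.png

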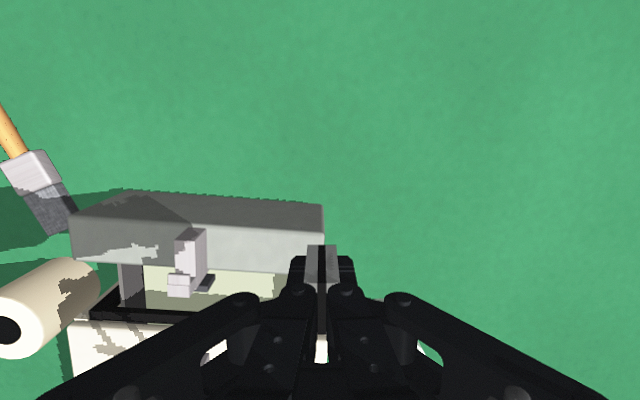

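>>> arm_command:
  moves: [0.03,0.002,-0.012,0.077,0.008,-0.01,1,0.03,0.002,-0.012,0,0,0,1,0.03,0,-0.011,0,0,0,1,0.03,0,0,0,0,0,1,0.02,0,0,0,0,0,1,0,0,0,0,0,0,1]

```text
clock: 3.37
eef_pos: [0.4648, 0.1596, 0.2543]
tool_rot: [-0.455, 0.542, 0.453, 0.541]
ft_force: [-1.1, 0.5, -0.6]
grip_width: -0.0006
```

```bash
python3 - <<'E'
from st import *
o=status(); im=bot.camera("wrist"); cv2.imwrite("pics/w2.png",im[...,::-1])
E
```

```text
t 3.37 tcp ext [-0.1744  0.0594  0.2543] turnfix [-0.0171 -0.0024  0.0013] F ext [-1.15  0.35 -0.58] w -0.0006 j [ 0.33  0.35 -0.27  0.96 -0.    0.51]
```

View pics/w2.png

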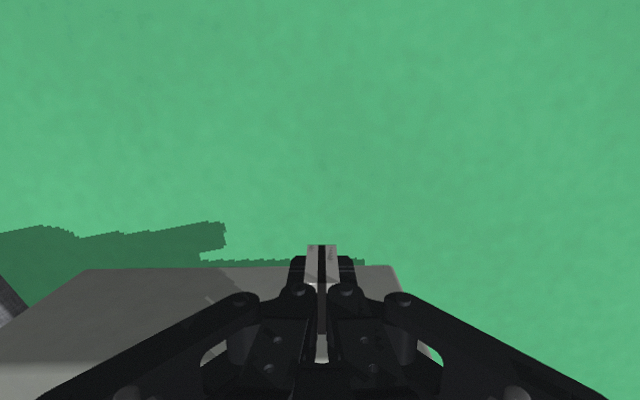

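>>> arm_command:
  moves: [0,-0.005,0.0,0,0,0,1,0,-0.005,0,-0.015,0,0,1,0,-0.005,0,0,0,0,1,0,-0.005,0,0,0,0,1,0,-0.005,0,0,0,0,1,0,-0.005,0,0,0,0,1,0,-0.005,0,0,0,0,1,0,-0.005,0,0,0,0,1]

```text
clock: 4.08
eef_pos: [0.5081, 0.1525, 0.262]
tool_rot: [-0.459, 0.537, 0.458, 0.54]
ft_force: [-3.4, 0.5, -1.2]
grip_width: 0.0001
```

```bash
python3 st.py
```

```text
t 4.08 tcp ext [-0.1305  0.0592  0.262 ] turnfix [-0.0019  0.0014  0.004 ] F ext [-3.4   0.01 -1.16] w 0.0001 j [ 0.29  0.4  -0.16  1.01 -0.    0.45]
```

>>> arm_command:
  moves: [0.004,-0.003,0,0,0,0,1,0.003,-0.003,0,0,0,0,1,0.001,-0.003,0,0,0,0,1,0.001,-0.003,0,0,0,0,1,0.001,-0.003,0,0,0,0,1,0.001,-0.003,0,0,0,0,1]

```text
clock: 4.58
eef_pos: [0.5293, 0.1497, 0.2517]
tool_rot: [-0.46, 0.536, 0.457, 0.541]
ft_force: [-3.4, 0.1, 1.2]
grip_width: 0.0001
```

```bash
python3 st.py
```

```text
t 4.58 tcp ext [-0.1091  0.0598  0.2517] turnfix [-0.0019  0.0032  0.0077] F ext [-3.42 -0.4   1.24] w 0.0001 j [ 0.28  0.45 -0.12  1.   -0.    0.44]
```

>>> arm_command:
  moves: [0,-0.0015,0,0,0,0,1,0,-0.0015,0,0,0,0,1]

```text
clock: 4.75
eef_pos: [0.5329, 0.1492, 0.2516]
tool_rot: [-0.46, 0.536, 0.457, 0.541]
ft_force: [-5.4, 0.4, 4.3]
grip_width: -0.0001
```

>>> arm_command:
  moves: [0,-0.001,0,0,0,0,1]

```text
clock: 4.83
eef_pos: [0.5334, 0.149, 0.2515]
tool_rot: [-0.459, 0.536, 0.458, 0.54]
ft_force: [-6.1, 1.0, 5.8]
grip_width: -0.0002
```

>>> arm_command:
  moves: [0,-0.0015,0,0,0,0,1]

```text
clock: 4.92
eef_pos: [0.534, 0.1489, 0.2516]
tool_rot: [-0.459, 0.537, 0.459, 0.54]
ft_force: [-7.2, 0.6, 6.0]
grip_width: -0.0001
```

>>> arm_command:
  moves: [-0.001,-0.0015,0,0,0,0,1]

```text
clock: 5.0
eef_pos: [0.5345, 0.1488, 0.252]
tool_rot: [-0.458, 0.537, 0.46, 0.539]
ft_force: [-3.9, 2.4, -3.2]
grip_width: 0.0001
```

```bash
python3 - <<'E'
from st import *
o=status(); im=bot.camera("top"); crop(im,230,60,380,240,3.3,"pics/t3.png")
from fit import X
C=cam("top")
for d in(0,.005,.01):
  print(d,[(3.3*(proj(C,X([.6277,.0735,-.1578],P))[0]-[230,60])).round(0) for P in[(-.047-d,.108,.108),(-.047-d,-.108,.108),(-.09-d,.108,.108),(-.09-d,-.108,.108)]])
E
```

```text
t 5.0 tcp ext [-0.1039  0.0597  0.252 ] turnfix [-0.0009  0.0033 -0.0009] F ext [-4.2   1.74 -3.21] w 0.0001 j [ 0.27  0.46 -0.1   1.01  0.    0.43]
0 [array([ 55., 365.]), array([386., 424.]), array([ 42., 430.]), array([374., 490.])]
0.005 [array([ 53., 373.]), array([384., 431.]), array([ 40., 438.]), array([373., 497.])]
0.01 [array([ 52., 380.]), array([383., 439.]), array([ 39., 445.]), array([371., 505.])]
```

View pics/t3.png

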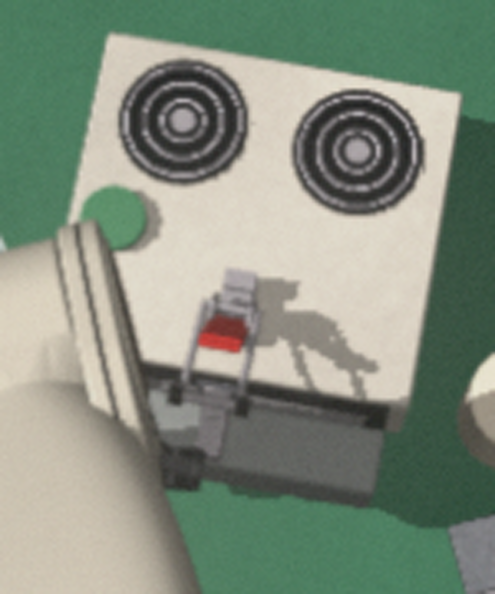

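>>> arm_command:
  moves: [0,-0.002,0,0,0,0,1]

```text
clock: 5.13
eef_pos: [0.5353, 0.1487, 0.2518]
tool_rot: [-0.457, 0.538, 0.461, 0.538]
ft_force: [-8.7, 1.8, 7.5]
grip_width: 0.0003
```

>>> arm_command:
  moves: [0,-0.002,0,0,0,0,1]

```text
clock: 5.22
eef_pos: [0.5359, 0.1486, 0.2518]
tool_rot: [-0.456, 0.539, 0.462, 0.537]
ft_force: [-9.4, 1.5, 6.3]
grip_width: 0.0
```

>>> arm_command:
  moves: [0,-0.002,0,0,0,0,1]

```text
clock: 5.3
eef_pos: [0.5365, 0.1484, 0.2518]
tool_rot: [-0.455, 0.54, 0.464, 0.535]
ft_force: [-7.4, 1.4, 5.0]
grip_width: 0.0001
```

```bash
python3 - <<'E'
from st import *
o=status(); print(o["ft_force"],o["ft_torque"]);im=bot.camera("top"); crop(im,230,60,380,240,3.3,"pics/t4.png");o=status()
E
```

```text
t 5.3 tcp ext [-0.1019  0.0597  0.2518] turnfix [ 0.0011  0.0032 -0.0129] F ext [-7.55  0.17  5.03] w 0.0001 j [ 0.27  0.47 -0.09  1.03  0.01  0.42]
[-7.42689922  1.35748973  5.03320476] [0.31241959 1.63697869 0.0431926 ]
t 5.35 tcp ext [-0.1018  0.0597  0.2518] turnfix [ 0.0012  0.0032 -0.0131] F ext [-9.13  0.15  5.42] w 0.0003 j [ 0.27  0.47 -0.09  1.03  0.01  0.42]
```

View pics/t4.png

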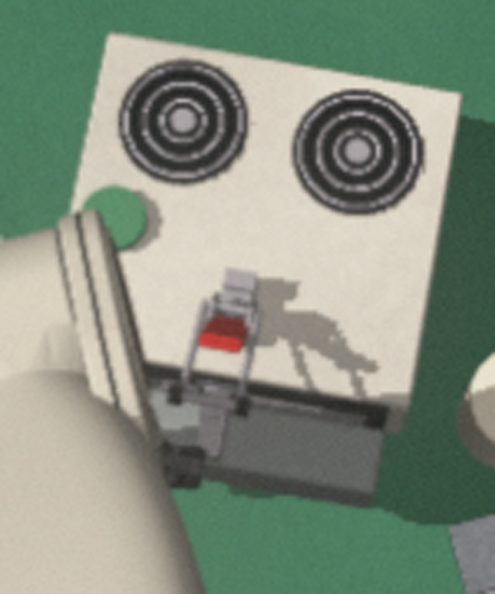

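>>> arm_command:
  moves: [-0.002,0.012,0,0,0.003,-0.013,1,-0.02,0.006,0,0,0,0,1,-0.03,0,0,0,0,0,-1,-0.03,0,-0.02,0,0,0,-1,-0.03,-0.01,-0.02,0,0,0,-1,-0.03,-0.02,-0.02,0,0,0,-1,-0.01,-0.02,0,0,0,0,-1,0,0,0,0,0,0,-1,0,0,0,0,0,0,-1]

```text
clock: 6.1
eef_pos: [0.5624, 0.0814, 0.4128]
tool_rot: [-0.466, 0.534, 0.453, 0.541]
ft_force: [-0.1, -0.0, 0.6]
grip_width: 0.0836
```

```bash
python3 - <<'E'
from st import *
from fit import X,bar,leverend
o=status(); im=bot.camera("wrist"); cv2.imwrite("pics/w5.png",im[...,::-1]); t=bot.camera("top"); crop(t,230,60,380,240,3.3,"pics/t5.png")
C=cam("wrist",o)
p=[.6277,.0735,-.1578]
for P in [(-.067,.021,.1964),(-.067,-.021,.1964),(-.033,.013,.195),(-.033,-.013,.195),(-.095,-.108,.108),(-.095,.108,.108),(-.062,.008,.1565),(-.07,.008,.1565),(-.07,-.008,.1565),(-.07,-.008,.1405),(-.092,-.008,.1435),(-.092,-.008,.1275)]: print(P,proj(C,X(p,P))[0].round(0))
E
```

```text
t 6.1 tcp ext [-0.0657 -0.0025  0.4128] turnfix [ 0.0024 -0.004   0.0198] F ext [-0.14 -0.07  0.61] w 0.0836 j [ 0.15  0.37  0.2   1.39 -0.01  0.3 ]
(-0.067, 0.021, 0.1964) [363. 221.]
(-0.067, -0.021, 0.1964) [293. 220.]
(-0.033, 0.013, 0.195) [348. 270.]
(-0.033, -0.013, 0.195) [307. 269.]
(-0.095, -0.108, 0.108) [197. 151.]
(-0.095, 0.108, 0.108) [457. 151.]
(-0.062, 0.008, 0.1565) [338. 207.]
(-0.07, 0.008, 0.1565) [338. 196.]
(-0.07, -0.008, 0.1565) [316. 196.]
(-0.07, -0.008, 0.1405) [316. 190.]
(-0.092, -0.008, 0.1435) [316. 163.]
(-0.092, -0.008, 0.1275) [317. 159.]
```

View pics/w5.png

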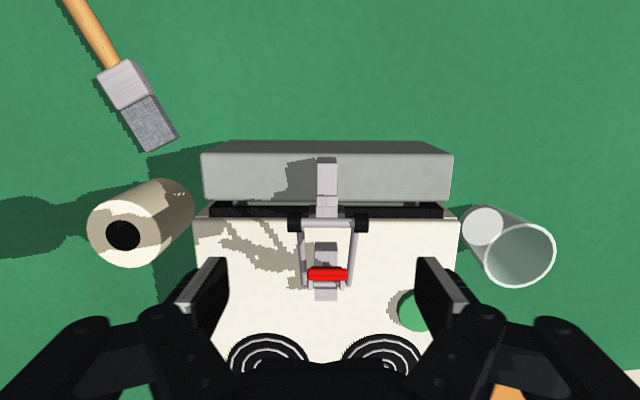

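View pics/t5.png

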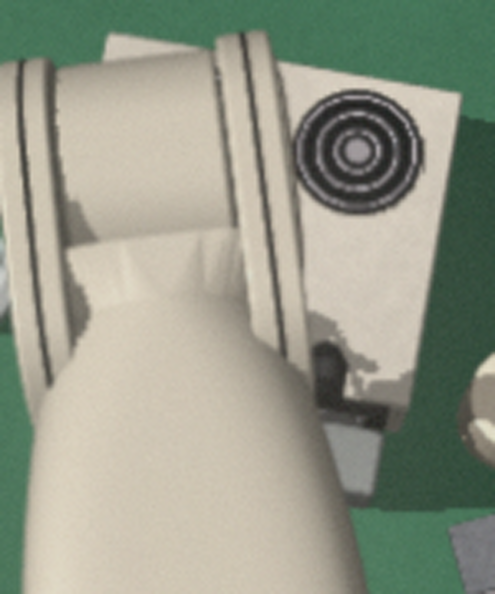

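```bash
python3 - <<'E'
import cv2
s=cv2.imread("pics/w5.png")
cv2.imwrite("pics/w5c.png",cv2.resize(s[140:310,260:400],None,fx=5,fy=5,interpolation=0)[:,:800][50:650]) 
E
```

```text
(no output)
```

View pics/w5c.png

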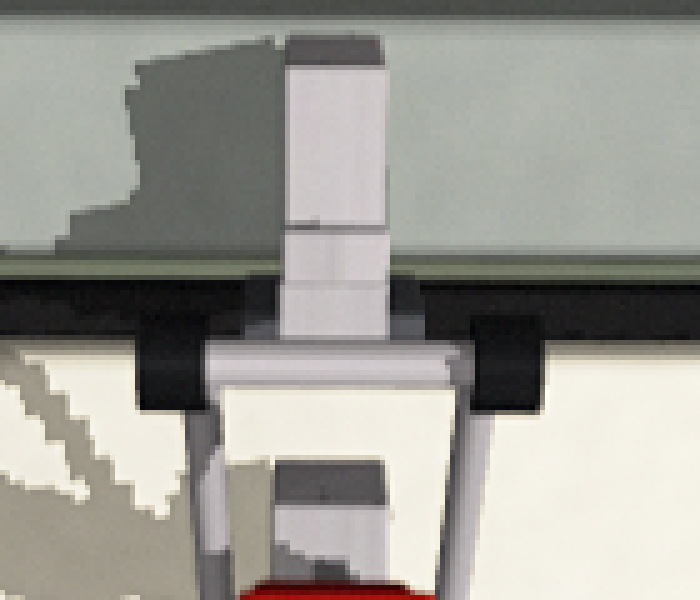

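>>> arm_command:
  moves: [0.0,0.0,0.003,0.0,-0.004,0.02,-1,0.02,0,0,0,0,0,-1,0.02,0,0,0,0,0,-1,0.0,0,0,0,0,0,-1]

```text
clock: 6.53
eef_pos: [0.5588, 0.0877, 0.3667]
tool_rot: [-0.458, 0.54, 0.464, 0.533]
ft_force: [-1.1, -0.9, -0.5]
grip_width: 0.0854
```

```bash
python3 - <<'E'
from st import *
o=status(); im=bot.camera("wrist"); cv2.imwrite("pics/w6.png",im[...,::-1]); 
E
```

```text
t 6.53 tcp ext [-0.0703  0.0032  0.3667] turnfix [ 0.0074 -0.0015 -0.0131] F ext [-0.9  -1.08 -0.54] w 0.0854 j [0.16 0.39 0.12 1.31 0.   0.31]
```

View pics/w6.png

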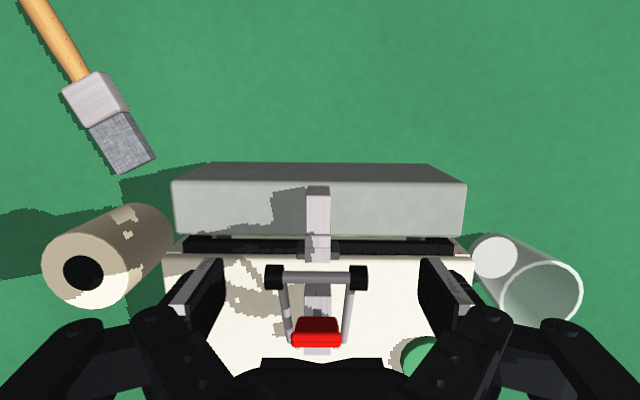

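>>> arm_command:
  moves: [0.006,-0.003,-0.003,0.007,-0.001,-0.013,-1,0.006,0,0,0,0,0,-1,0,0,0,0,0,0,-1]

```text
clock: 6.83
eef_pos: [0.5605, 0.086, 0.356]
tool_rot: [-0.459, 0.538, 0.46, 0.537]
ft_force: [-0.2, 0.7, -0.7]
grip_width: 0.085
```

```bash
python3 - <<'E'
from st import *
o=status(); im=bot.camera("wrist"); cv2.imwrite("pics/w7.png",im[...,::-1]); 
E
```

```text
t 6.83 tcp ext [-0.0683  0.0018  0.356 ] turnfix [ 0.0031 -0.0004 -0.002 ] F ext [-0.35  0.62 -0.73] w 0.085 j [0.15 0.4  0.1  1.27 0.   0.31]
```

View pics/w7.png

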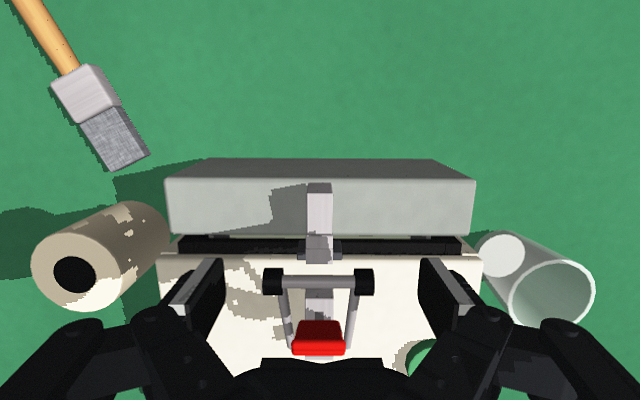

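```bash
python3 - <<'E'
from h import *
c=bot.get_calibration("wrist"); M=c["mount"]
C=(c["mtx"],c["dist"],M)
for P in [(.155,0,0),(.173,0,0),(.155,.011,.0),(.155,-.011,0),(.16,.011,.0425),(.16,-.011,.0425)]: print(P,proj(C,P)[0].round(0))
o,v=ray(C,(317.5,282)); print((o+v*.142).round(4),(o+v*.147).round(4))
E
```

```text
(0.155, 0, 0) [323. 281.]
(0.173, 0, 0) [323. 262.]
(0.155, 0.011, 0.0) [323. 258.]
(0.155, -0.011, 0) [323. 304.]
(0.16, 0.011, 0.0425) [421. 253.]
(0.16, -0.011, 0.0425) [417. 297.]
[ 0.1564 -0.0011 -0.0023] [ 0.1609 -0.0037 -0.0024]
```

>>> arm_command:
  moves: [0,-0.002,-0.002,0,0,0,-1,0,0,0,0,0,0,0,0,0,0,0,0,0,0.2,0,0,0,0,0,0,0.5,0,0,0,0,0,0,1,0,0,0,0,0,0,1,0,0,0,0,0,0,1]

```text
clock: 7.47
eef_pos: [0.5629, 0.084, 0.3597]
tool_rot: [-0.46, 0.536, 0.46, 0.538]
ft_force: [-0.4, 0.3, -1.0]
grip_width: 0.0456
```

```bash
python3 - <<'E'
from st import *
o=status(); im=bot.camera("wrist"); cv2.imwrite("pics/w8.png",im[...,::-1]); 
E
```

```text
t 7.47 tcp ext [-6.570e-02  2.000e-04  3.597e-01] turnfix [0.0039 0.0011 0.0019] F ext [-0.45  0.21 -0.95] w 0.0456 j [0.15 0.4  0.11 1.28 0.   0.3 ]
```

View pics/w8.png

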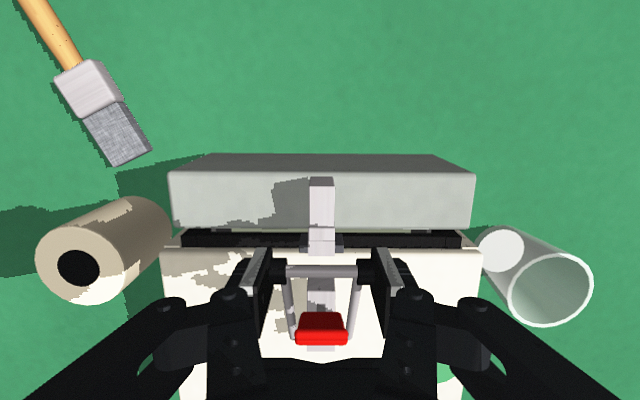

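>>> arm_command:
  moves: [0,0,0,0,0,0,-0.4,0,0,0,0,0,0,-0.4,0.004,0,0,0,0,0,-0.4,0.002,0,0,0,0,0,-0.4,0,0,0,0,0,0,0.3,0,0,0,0,0,0,1,0,0,0,0,0,0,1,0,0,0,0,0,0,1]

```text
clock: 8.18
eef_pos: [0.5627, 0.0841, 0.353]
tool_rot: [-0.46, 0.536, 0.46, 0.538]
ft_force: [-0.1, -0.2, 1.8]
grip_width: 0.0463
```

```bash
python3 - <<'E'
from st import *
o=status(); im=bot.camera("wrist"); crop(im,220,140,420,360,2.7,"pics/w9.png"); 
E
```

```text
t 8.18 tcp ext [-6.58e-02  2.00e-04  3.53e-01] turnfix [0.0039 0.0012 0.0016] F ext [-0.05 -0.18  1.84] w 0.0463 j [0.15 0.4  0.1  1.26 0.   0.3 ]
```

View pics/w9.png

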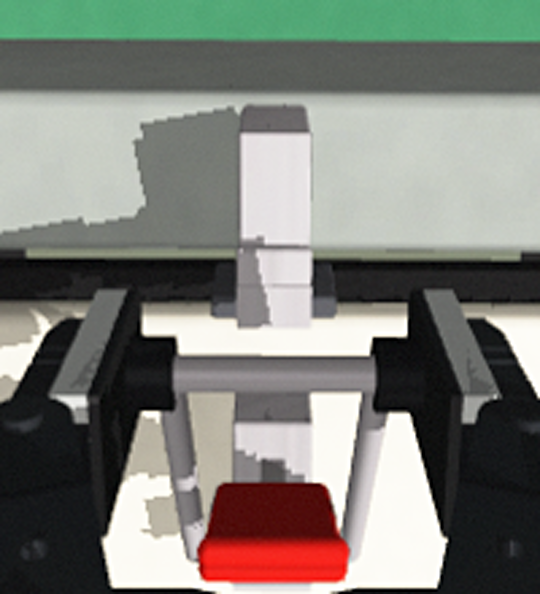

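```bash
python3 - <<'E'
from st import *
C=cam("wrist")
print("bar",[ (z,ext(atz(C,(220+275/2.7,140+375/2.7),z)).round(4)) for z in(.192,.1965,.2)])
for d in(0,.004,.008,.012,.016):
  L=ext(atz(C,(220+275/2.7,140+246/2.7),.1565-d)); G=ext(atz(C,(220+275/2.7,140+131/2.7),.1435-d)); wl=72/2.7; wg=70/2.7
  print(d,"lip",L.round(4),"ledge front",G.round(4),"diff",(L-G)[0].round(4))
print("drawer front", ext(atz(C,(320,140+93/2.7),.108)), "backedge",ext(atz(C,(320,140+248/2.7),.108)))
E
```

```text
bar [(0.192, array([-0.0633,  0.    ,  0.192 ])), (0.1965, array([-0.0659,  0.    ,  0.1965])), (0.2, array([-0.0679, -0.    ,  0.2   ]))]
0 lip [-7.200e-02  1.000e-04  1.565e-01] ledge front [-9.250e-02  1.000e-04  1.435e-01] diff 0.0205
0.004 lip [-7.040e-02  1.000e-04  1.525e-01] ledge front [-9.150e-02  1.000e-04  1.395e-01] diff 0.0211
0.008 lip [-6.880e-02  1.000e-04  1.485e-01] ledge front [-9.050e-02  1.000e-04  1.355e-01] diff 0.0217
0.012 lip [-6.720e-02  1.000e-04  1.445e-01] ledge front [-8.950e-02  1.000e-04  1.315e-01] diff 0.0223
0.016 lip [-6.560e-02  1.000e-04  1.405e-01] ledge front [-8.840e-02  1.000e-04  1.275e-01] diff 0.0228
drawer front [-0.0931068 -0.0011076  0.108    ] backedge [-0.05203362 -0.00105742  0.108     ]
```

>>> arm_command:
  moves: [0.003,0.004,0,0,0,0,1,0.005,0.004,0,0,0,0,1,0.005,0.004,0,0,0,0,1,0.005,0.002,0,0,0,0,1,0.003,0,0,0,0,0,1,0,0,0,0,0,0,1]

```text
clock: 8.73
eef_pos: [0.5491, 0.086, 0.3346]
tool_rot: [-0.463, 0.533, 0.457, 0.541]
ft_force: [1.0, -2.1, 4.0]
grip_width: 0.0462
```

```bash
python3 - <<'E'
from st import *
o=status(); im=bot.camera("wrist"); crop(im,220,140,420,360,2.7,"pics/w10.png"); 
E
```

```text
t 8.73 tcp ext [-0.0795  0.      0.3346] turnfix [0.0029 0.0023 0.0141] F ext [ 1.34 -1.95  3.96] w 0.0462 j [ 0.16  0.38  0.02  1.19 -0.    0.31]
```

View pics/w10.png

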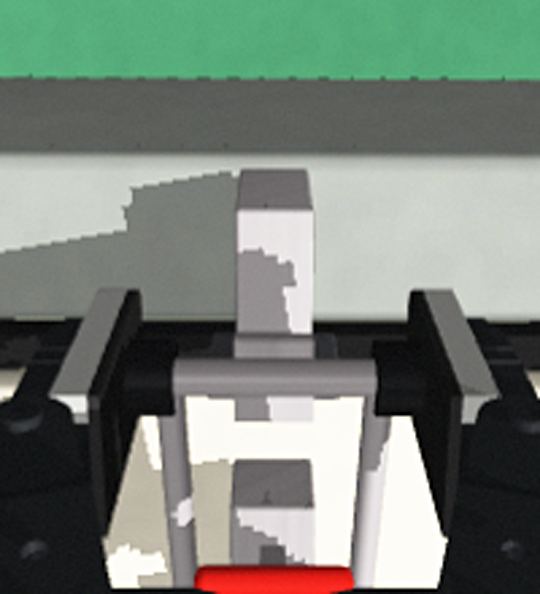

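>>> arm_command:
  moves: [0.002,0.002,0,0.003,0.002,0.012,1,0.004,0,0,0,0,0,1,0.004,0,0,0,0,0,1,0.003,0,0,0,0,0,1,0,0,0,0,0,0,1]

```text
clock: 9.2
eef_pos: [0.5451, 0.0869, 0.3227]
tool_rot: [-0.458, 0.538, 0.46, 0.538]
ft_force: [0.2, -0.1, 4.0]
grip_width: 0.0461
```

```bash
cat >> st.py <<'E'
    o=bot.get_obs(); M=R.from_quat(o["tool_rot"]).as_matrix(); print("bar",ext(o["eef_pos"]+.1565*M[:,0]).round(4))
E
python3 st.py
```

```text
File "st.py", line 13
    o=bot.get_obs(); M=R.from_quat(o["tool_rot"]).as_matrix(); print("bar",ext(o["eef_pos"]+.1565*M[:,0]).round(4))
IndentationError: unexpected indent
```

```bash
python3 - <<'E'
s=open('st.py').read().replace('if __name__=="__main__": status()\n','if __name__=="__main__":\n    status()\n'); open('st.py','w').write(s)
E
python3 st.py
```

```text
t 9.2 tcp ext [-8.370e-02  3.000e-04  3.227e-01] turnfix [ 0.0004  0.0016 -0.0012] F ext [ 0.2  -0.08  4.  ] w 0.0461 j [ 0.16  0.39 -0.    1.18  0.    0.32]
bar [-0.0839  0.0005  0.1662]
```

>>> arm_command:
  moves: [0.003,-0.002,0,0,0,0,1,0.003,0,0,0,0,0,1,0.003,0,0,0,0,0,1,0.003,0,0,0,0,0,1]

```text
clock: 9.53
eef_pos: [0.5439, 0.0871, 0.3105]
tool_rot: [-0.456, 0.54, 0.462, 0.535]
ft_force: [-1.9, 0.0, 5.2]
grip_width: 0.0458
```

```bash
python3 st.py
```

```text
t 9.53 tcp ext [-8.490e-02  3.000e-04  3.105e-01] turnfix [ 0.0014  0.0013 -0.0104] F ext [-1.87 -0.27  5.24] w 0.0458 j [ 0.16  0.4  -0.02  1.16  0.    0.31]
bar [-0.0865  0.0005  0.154 ]
```

>>> arm_command:
  moves: [0,-0.003,0,0,0,-0.01,1,0.001,-0.001,0,0,0,0,1]

```text
clock: 9.7
eef_pos: [0.544, 0.0872, 0.3075]
tool_rot: [-0.456, 0.54, 0.464, 0.534]
ft_force: [-0.5, -0.2, 5.8]
grip_width: 0.0462
```

```bash
python3 st.py
```

```text
t 9.7 tcp ext [-8.480e-02  3.000e-04  3.075e-01] turnfix [ 0.0031  0.0014 -0.0137] F ext [-0.5  -0.26  5.77] w 0.0462 j [ 0.16  0.41 -0.02  1.16  0.01  0.31]
bar [-0.087   0.0006  0.151 ]
```

>>> arm_command:
  moves: [0,-0.004,0,0,0,-0.012,1,0,-0.003,0,0,0,-0.008,1,0,0,0,0,0,0,1]

```text
clock: 9.95
eef_pos: [0.5445, 0.0872, 0.3037]
tool_rot: [-0.456, 0.54, 0.465, 0.533]
ft_force: [5.8, -1.9, 3.7]
grip_width: 0.0458
```

```bash
python3 st.py
```

```text
t 9.95 tcp ext [-0.0843  0.0004  0.3037] turnfix [ 0.0059  0.0005 -0.0158] F ext [ 6.06 -0.93  3.65] w 0.0458 j [ 0.16  0.41 -0.03  1.15  0.01  0.31]
bar [-0.0868  0.0005  0.1472]
```

```bash
python3 - <<'E'
from st import *
o=status(); im=bot.camera("wrist"); crop(im,220,140,420,360,2.7,"pics/w11.png"); im=bot.camera("scene"); crop(im,260,160,400,260,5,"pics/s11.png"); status(); print(bot.get_obs()["ft_torque"])
E
python3 st.py
```

```text
t 9.95 tcp ext [-0.0843  0.0004  0.3037] turnfix [ 0.0059  0.0005 -0.0158] F ext [ 6.06 -0.93  3.65] w 0.0458 j [ 0.16  0.41 -0.03  1.15  0.01  0.31]
t 10.05 tcp ext [-0.0842  0.0004  0.304 ] turnfix [ 0.0057  0.0007 -0.0156] F ext [-3.02 -0.34  4.31] w 0.0461 j [ 0.16  0.41 -0.03  1.15  0.01  0.31]
[-0.0581227   0.24639062  0.0506002 ]
t 10.05 tcp ext [-0.0842  0.0004  0.304 ] turnfix [ 0.0057  0.0007 -0.0156] F ext [-3.02 -0.34  4.31] w 0.0461 j [ 0.16  0.41 -0.03  1.15  0.01  0.31]
bar [-0.0867  0.0005  0.1475]
```

View pics/w11.png

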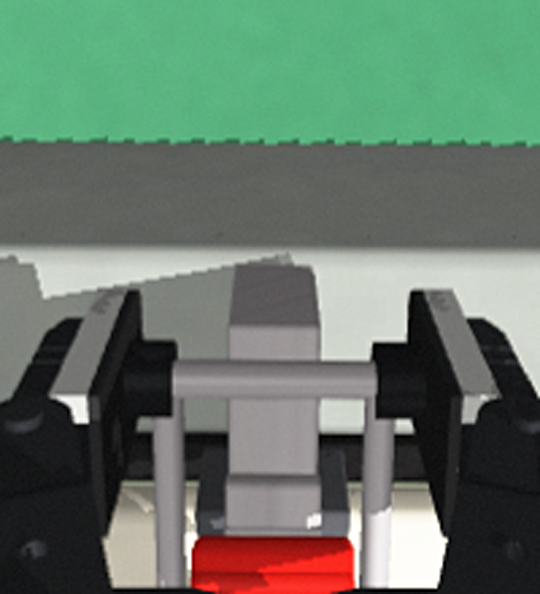

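View pics/s11.png

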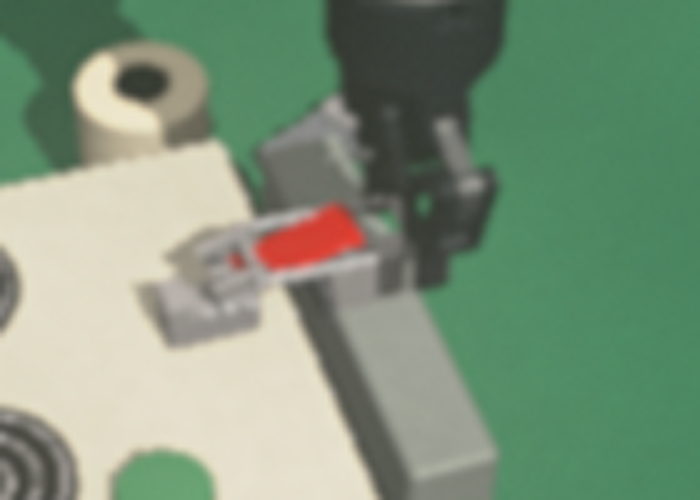

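>>> arm_command:
  moves: [-0.002,-0.005,0,0,0,-0.01,1,-0.001,-0.004,0,0,0,-0.005,1]

```text
clock: 10.22
eef_pos: [0.5475, 0.0864, 0.3041]
tool_rot: [-0.455, 0.541, 0.467, 0.531]
ft_force: [-9.4, 2.7, 4.5]
grip_width: 0.0458
```

```bash
python3 st.py
```

```text
t 10.22 tcp ext [-8.130e-02  2.000e-04  3.041e-01] turnfix [ 0.0071  0.0001 -0.0215] F ext [-9.73  1.19  4.52] w 0.0458 j [ 0.16  0.42 -0.01  1.16  0.01  0.31]
bar [-0.0846  0.0002  0.1476]
```

>>> arm_command:
  moves: [0,-0.004,0,0,0,0,1]

```text
clock: 10.3
eef_pos: [0.549, 0.0863, 0.303]
tool_rot: [-0.453, 0.543, 0.469, 0.529]
ft_force: [-8.5, 2.0, 5.3]
grip_width: 0.0462
```

```bash
python3 st.py
```

```text
t 10.3 tcp ext [-7.97e-02  3.00e-04  3.03e-01] turnfix [ 0.0081  0.0004 -0.0298] F ext [-8.67  0.65  5.32] w 0.0462 j [ 0.15  0.42 -0.01  1.17  0.01  0.3 ]
bar [-0.0844  0.0003  0.1466]
```

```bash
python3 - <<'E'
from st import *
from fit import X,leverend
im=bot.camera("wrist"); C=cam("wrist"); crop(im,220,140,420,360,2.7,"pics/w12.png"); 
p=[.6277,.0735,-.1578]
for P in [(-.0844,.021,.1466),(-.0844,-.021,.1466),(-.0695,.008,.1565),(-.0695,.008,.1525),(-.0695,.008,.1485),(-.0915,.008,.1435),(-.0915,.008,.1355),(-.0945,0,.108)]: print(P,((proj(C,X(p,P))[0]-[220,140])*2.7).round(0))
for a in(2.4,2.5,2.6,2.7,2.8): print(a,((proj(C,X(p,(leverend(a)[0],.013,leverend(a)[1])))[0]-[220,140])*2.7).round(0))
E
```

```text
(-0.0844, 0.021, 0.1466) [407. 378.]
(-0.0844, -0.021, 0.1466) [144. 377.]
(-0.0695, 0.008, 0.1565) [327. 498.]
(-0.0695, 0.008, 0.1525) [326. 482.]
(-0.0695, 0.008, 0.1485) [325. 467.]
(-0.0915, 0.008, 0.1435) [326. 328.]
(-0.0915, 0.008, 0.1355) [323. 308.]
(-0.0945, 0, 0.108) [276. 237.]
2.4 [371. 716.]
2.5 [368. 664.]
2.6 [365. 617.]
2.7 [361. 576.]
2.8 [358. 540.]
```

View pics/w12.png

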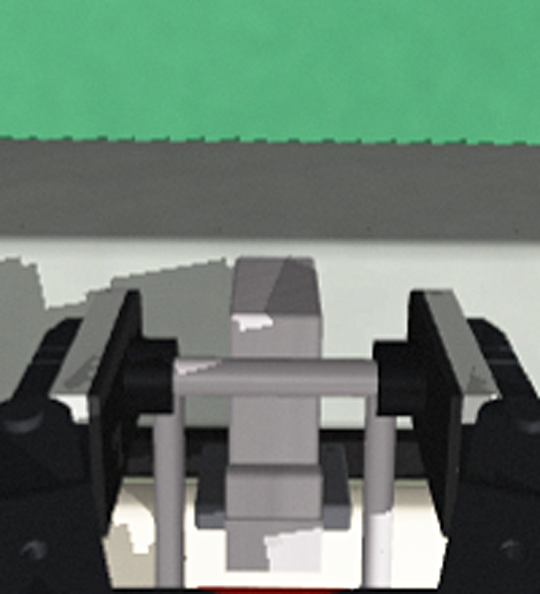

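>>> arm_command:
  moves: [0,-0.003,0,0,0,-0.02,1,0,-0.002,0,0,0,-0.02,1]

```text
clock: 10.52
eef_pos: [0.5492, 0.0864, 0.2996]
tool_rot: [-0.459, 0.538, 0.464, 0.534]
ft_force: [-8.9, 1.7, 3.4]
grip_width: 0.046
```

```bash
python3 st.py
```

```text
t 10.52 tcp ext [-0.0795  0.0004  0.2996] turnfix [ 0.0098  0.0003 -0.0089] F ext [-9.09  0.24  3.39] w 0.046 j [ 0.16  0.42 -0.02  1.14  0.    0.3 ]
bar [-0.0809  0.0004  0.1431]
```

>>> arm_command:
  moves: [0.001,0,0,0,0,-0.004,1]

```text
clock: 10.6
eef_pos: [0.5487, 0.0865, 0.2983]
tool_rot: [-0.46, 0.537, 0.463, 0.534]
ft_force: [0.5, 0.7, 6.0]
grip_width: 0.0462
```

>>> arm_command:
  moves: [0.001,0,0,0,0,0,1]

```text
clock: 10.68
eef_pos: [0.5486, 0.0866, 0.2973]
tool_rot: [-0.46, 0.537, 0.463, 0.534]
ft_force: [-1.9, 0.5, 5.0]
grip_width: 0.0467
```

```bash
python3 st.py
```

```text
t 10.68 tcp ext [-0.0802  0.0005  0.2973] turnfix [ 0.0104  0.0002 -0.0059] F ext [-1.92  0.21  5.03] w 0.0467 j [ 0.16  0.42 -0.03  1.13  0.    0.3 ]
bar [-0.0811  0.0005  0.1408]
```

Free descending force is about 5 N; continue feeling downward.

>>> arm_command:
  moves: [0.001,-0.0005,0,0,0,0,1]

```text
clock: 10.77
eef_pos: [0.5488, 0.0865, 0.2964]
tool_rot: [-0.46, 0.537, 0.464, 0.534]
ft_force: [-3.6, -0.2, 4.8]
grip_width: 0.0463
```

>>> arm_command:
  moves: [0.001,-0.0005,0,0,0,0,1]

```text
clock: 10.85
eef_pos: [0.5491, 0.0864, 0.2955]
tool_rot: [-0.46, 0.537, 0.464, 0.534]
ft_force: [-4.3, 0.2, 5.1]
grip_width: 0.0461
```

>>> arm_command:
  moves: [0.001,-0.0005,0,0,0,0,1]

```text
clock: 10.93
eef_pos: [0.5493, 0.0864, 0.2951]
tool_rot: [-0.46, 0.537, 0.464, 0.534]
ft_force: [-7.6, 0.9, 14.9]
grip_width: 0.0464
```

```bash
python3 st.py
```

```text
t 10.93 tcp ext [-0.0794  0.0004  0.2951] turnfix [ 0.0104  0.0005 -0.0081] F ext [-7.66 -0.29 14.92] w 0.0464 j [ 0.16  0.42 -0.03  1.13  0.    0.3 ]
bar [-0.0807  0.0005  0.1386]
```

>>> arm_command:
  moves: [-0.0015,0,0,0,0,0,1]

```text
clock: 11.02
eef_pos: [0.5492, 0.0864, 0.2967]
tool_rot: [-0.459, 0.537, 0.464, 0.534]
ft_force: [-3.5, 0.9, 4.0]
grip_width: 0.0463
```

>>> arm_command:
  moves: [-0.0005,-0.003,0,0,0,-0.004,1]

```text
clock: 11.1
eef_pos: [0.5507, 0.0861, 0.2968]
tool_rot: [-0.459, 0.537, 0.465, 0.533]
ft_force: [-8.7, 0.7, 3.6]
grip_width: 0.0461
```

```bash
python3 st.py
```

```text
t 11.1 tcp ext [-0.0781  0.0003  0.2968] turnfix [ 0.0108  0.0007 -0.01  ] F ext [-8.73 -0.68  3.56] w 0.0461 j [ 0.15  0.42 -0.02  1.13  0.    0.3 ]
bar [-0.0796  0.0004  0.1403]
```

>>> arm_command:
  moves: [0,-0.004,0,0,0,-0.004,1]

```text
clock: 11.18
eef_pos: [0.553, 0.0857, 0.296]
tool_rot: [-0.459, 0.538, 0.465, 0.533]
ft_force: [-7.6, 2.3, 3.8]
grip_width: 0.0461
```

>>> arm_command:
  moves: [0,-0.004,0,0,0,-0.004,1]

```text
clock: 11.27
eef_pos: [0.5553, 0.0853, 0.2952]
tool_rot: [-0.458, 0.538, 0.466, 0.532]
ft_force: [-11.4, 1.2, 11.0]
grip_width: 0.0461
```

```bash
python3 st.py
```

```text
t 11.27 tcp ext [-0.0733  0.0003  0.2952] turnfix [ 0.0119  0.0009 -0.0138] F ext [-11.48  -0.63  10.98] w 0.0461 j [ 0.15  0.44 -0.01  1.14  0.    0.3 ]
bar [-0.0755  0.0004  0.1387]
```

>>> arm_command:
  moves: [-0.0018,-0.001,0,0,0,-0.008,1]

```text
clock: 11.35
eef_pos: [0.5554, 0.0853, 0.2961]
tool_rot: [-0.459, 0.537, 0.465, 0.533]
ft_force: [-4.8, 1.2, 4.3]
grip_width: 0.0458
```

>>> arm_command:
  moves: [-0.0007,-0.004,0,0,0,-0.006,1]

```text
clock: 11.43
eef_pos: [0.5579, 0.0849, 0.2961]
tool_rot: [-0.46, 0.537, 0.465, 0.533]
ft_force: [-7.0, 1.6, 4.0]
grip_width: 0.0461
```

```bash
python3 st.py
```

```text
t 11.43 tcp ext [-0.0707  0.0003  0.2961] turnfix [ 0.0126  0.0007 -0.0095] F ext [-7.19  0.43  4.03] w 0.0461 j [ 0.15  0.44 -0.    1.14  0.    0.3 ]
bar [-0.0722  0.0004  0.1396]
```

>>> arm_command:
  moves: [-0.0008,-0.004,0,0,0,-0.005,1]

```text
clock: 11.52
eef_pos: [0.5607, 0.0845, 0.2961]
tool_rot: [-0.46, 0.537, 0.465, 0.533]
ft_force: [-5.8, 2.0, 4.1]
grip_width: 0.0461
```

>>> arm_command:
  moves: [-0.0007,-0.003,0,0,0,-0.005,1]

```text
clock: 11.6
eef_pos: [0.5629, 0.0841, 0.2962]
tool_rot: [-0.46, 0.536, 0.465, 0.533]
ft_force: [-5.0, 0.2, 3.9]
grip_width: 0.0465
```

```bash
python3 - <<'E'
from st import *
status();im=bot.camera("wrist"); crop(im,220,140,420,360,2.7,"pics/w13.png")
E
python3 st.py|tail -1
```

```text
t 11.6 tcp ext [-0.0656  0.0003  0.2962] turnfix [ 0.013   0.0005 -0.0074] F ext [-5.   -0.55  3.9 ] w 0.0465 j [0.15 0.45 0.01 1.14 0.   0.29]
bar [-0.0659  0.0004  0.1398]
```

View pics/w13.png

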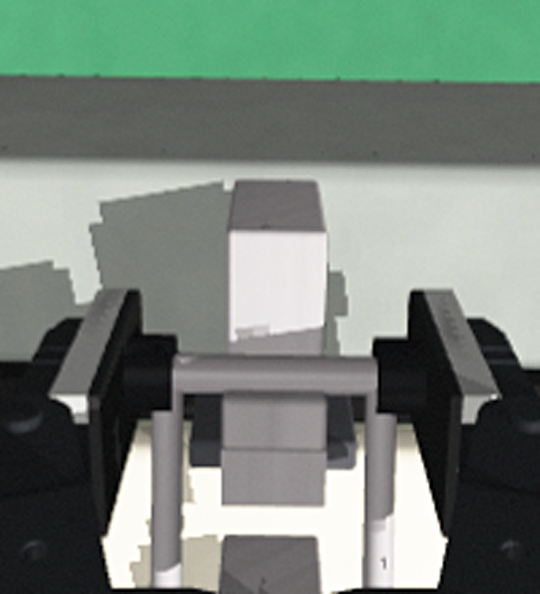

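```bash
python3 - <<'E'
from st import *
C=cam("wrist")
g=lambda x,y,z: ext(atz(C,(220+x/2.7,140+y/2.7),z)).round(4)
print("front",g(275,160,.108))
for z in(.156,.152,.1485,.1445,.14,.13): print(z,"row393",g(275,393,z),"row450",g(275,450,z),"row505",g(275,505,z),"row231",g(275,231,z))
print("bar", [g(275,375,z) for z in(.14,.15)])
E
```

```text
front [-0.093  -0.0003  0.108 ]
0.156 row393 [-7.26e-02 -1.00e-04  1.56e-01] row450 [-0.0635 -0.      0.156 ] row505 [-5.43e-02  1.00e-04  1.56e-01] row231 [-0.0968 -0.0004  0.156 ]
0.152 row393 [-7.03e-02 -1.00e-04  1.52e-01] row450 [-0.0608  0.      0.152 ] row505 [-5.12e-02  1.00e-04  1.52e-01] row231 [-0.0953 -0.0004  0.152 ]
0.1485 row393 [-6.820e-02 -1.000e-04  1.485e-01] row450 [-0.0584  0.      0.1485] row505 [-0.0486  0.0002  0.1485] row231 [-0.094  -0.0004  0.1485]
0.1445 row393 [-0.0658 -0.      0.1445] row450 [-5.570e-02  1.000e-04  1.445e-01] row505 [-0.0455  0.0002  0.1445] row231 [-0.0925 -0.0003  0.1445]
0.14 row393 [-0.0632  0.      0.14  ] row450 [-5.27e-02  1.00e-04  1.40e-01] row505 [-0.0421  0.0002  0.14  ] row231 [-0.0909 -0.0003  0.14  ]
0.13 row393 [-5.73e-02  1.00e-04  1.30e-01] row450 [-0.0459  0.0002  0.13  ] row505 [-0.0346  0.0004  0.13  ] row231 [-0.0871 -0.0003  0.13  ]
bar [array([-0.0664, -0.    ,  0.14  ]), array([-7.21e-02, -1.00e-04,  1.50e-01])]
```

>>> arm_command:
  moves: [-0.0008,-0.003,0,0,0,-0.003,1]

```text
clock: 11.73
eef_pos: [0.5658, 0.0836, 0.2966]
tool_rot: [-0.461, 0.536, 0.464, 0.534]
ft_force: [-6.0, 0.9, 3.4]
grip_width: 0.046
```

>>> arm_command:
  moves: [-0.0007,-0.003,0,0,0,-0.003,1]

```text
clock: 11.82
eef_pos: [0.5677, 0.0833, 0.2965]
tool_rot: [-0.46, 0.536, 0.465, 0.533]
ft_force: [-9.9, 0.8, 6.2]
grip_width: 0.0465
```

```bash
python3 - <<'E'
from st import *
status();im=bot.camera("wrist"); crop(im,220,140,420,360,2.7,"pics/w14.png")
E
python3 st.py|tail -1
```

```text
t 11.82 tcp ext [-0.0608  0.0003  0.2965] turnfix [ 0.0132  0.0005 -0.0073] F ext [-9.9  -0.8   6.18] w 0.0465 j [0.15 0.45 0.02 1.15 0.   0.29]
bar [-0.0619  0.0003  0.1401]
```

View pics/w14.png

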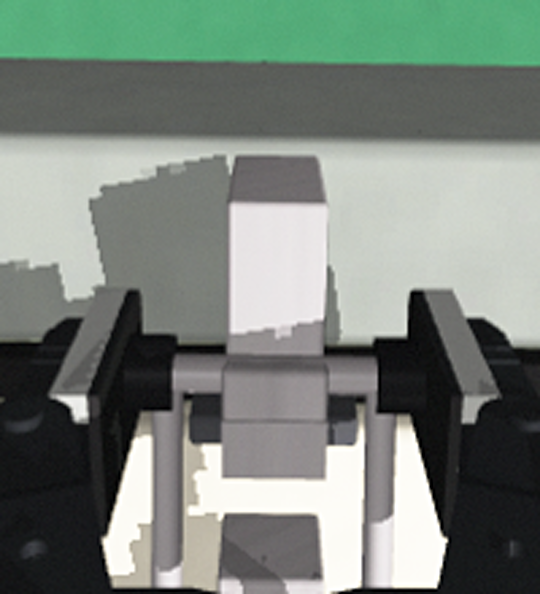

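>>> arm_command:
  moves: [-0.0005,-0.0025,0,0,0,-0.002,1]

```text
clock: 11.95
eef_pos: [0.5686, 0.0831, 0.2965]
tool_rot: [-0.459, 0.537, 0.466, 0.532]
ft_force: [-10.0, 2.2, 8.9]
grip_width: 0.0459
```

>>> arm_command:
  moves: [-0.0005,-0.0025,0,0,0,-0.002,1]

```text
clock: 12.03
eef_pos: [0.5694, 0.083, 0.2965]
tool_rot: [-0.458, 0.538, 0.467, 0.531]
ft_force: [-10.5, 2.0, 7.8]
grip_width: 0.0464
```

```bash
python3 - <<'E'
from st import *
status();im=bot.camera("wrist"); crop(im,220,140,420,360,2.7,"pics/w15.png")
E
python3 st.py|tail -1
```

```text
t 12.03 tcp ext [-5.910e-02  2.000e-04  2.965e-01] turnfix [ 0.0138  0.0008 -0.0159] F ext [-10.66   0.28   7.77] w 0.0464 j [0.14 0.46 0.03 1.16 0.01 0.29]
bar [-0.0616  0.0003  0.14  ]
```

View pics/w15.png

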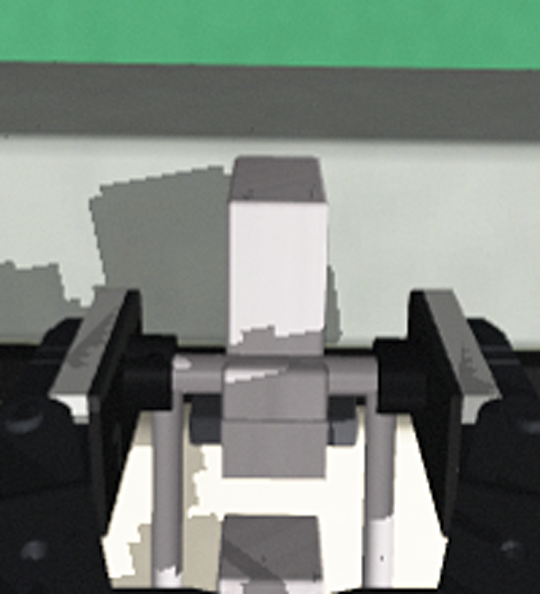

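>>> arm_command:
  moves: [0,0.001,0,0,0,0,1,0,0,0,0,0,0,-0.4,0,0,0,0,0,0,-0.6,0,0,0,0,0,0,-0.8,-0.001,0,0,0,0,0,-0.8]

```text
clock: 12.5
eef_pos: [0.5702, 0.0827, 0.296]
tool_rot: [-0.458, 0.538, 0.466, 0.532]
ft_force: [-0.3, 0.3, -0.7]
grip_width: 0.077
```

```bash
python3 - <<'E'
from st import *
status();im=bot.camera("wrist"); cv2.imwrite("pics/w16.png",im[...,::-1])
E
```

```text
t 12.5 tcp ext [-5.82e-02  1.00e-04  2.96e-01] turnfix [ 0.0126  0.0006 -0.014 ] F ext [-0.38  0.21 -0.65] w 0.077 j [0.14 0.46 0.03 1.16 0.   0.29]
```

View pics/w16.png

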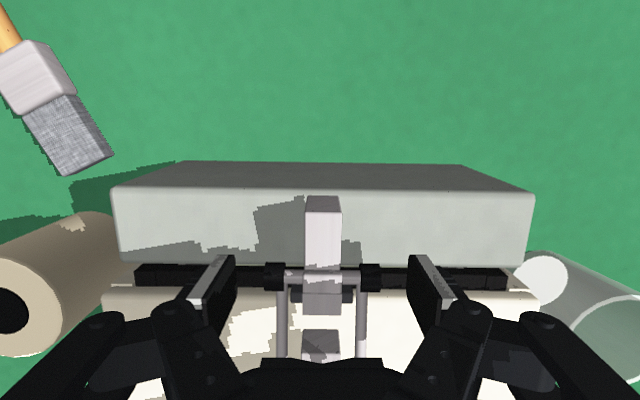

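>>> arm_command:
  moves: [-0.01,0.002,0,0.01,0,-0.012,-0.8,-0.03,0.002,0,0,0,0,-0.8,-0.03,0,0,0,0,0,-0.4,-0.03,0,0,0,0,0,0.5,-0.02,0,0,0,0,0,1,0,0,0,0,0,0,1,0,0,0,0,0,0,1]

```text
clock: 13.13
eef_pos: [0.5651, 0.0829, 0.4224]
tool_rot: [-0.458, 0.539, 0.459, 0.538]
ft_force: [-0.7, -0.2, -1.6]
grip_width: 0.0158
```

```bash
python3 - <<'E'
from st import *
from fit import X,bar,leverend
o=status();im=bot.camera("wrist"); crop(im,180,140,460,400,2.3,"pics/w17.png"); im=bot.camera("scene"); crop(im,260,160,400,260,5,"pics/s17.png")
C=cam("wrist",o);S=cam("scene")
p=[.6277,.0735,-.1578]
for a in(1.1,1.2,1.3,1.4):
  e=leverend(a); print(a,e.round(4),[((proj(C,X(p,(e[0],y,e[1])))[0]-[180,140])*2.3).round(0) for y in(.013,-.013)],((proj(S,X(p,(e[0],.013,e[1])))[0]-[260,160])*5).round(0))
E
```

```text
t 13.13 tcp ext [-0.0633 -0.0005  0.4224] turnfix [-0.0012 -0.0005 -0.0019] F ext [-0.63 -0.31 -1.56] w 0.0158 j [0.15 0.38 0.24 1.44 0.   0.3 ]
1.1 [0.021  0.2009] [array([373., 461.]), array([287., 461.])] [180. 210.]
1.2 [0.015  0.2027] [array([374., 448.]), array([286., 448.])] [193. 203.]
1.3 [0.0089 0.2039] [array([374., 433.]), array([286., 433.])] [207. 198.]
1.4 [0.0027 0.2045] [array([375., 416.]), array([285., 416.])] [222. 194.]
```

View pics/w17.png

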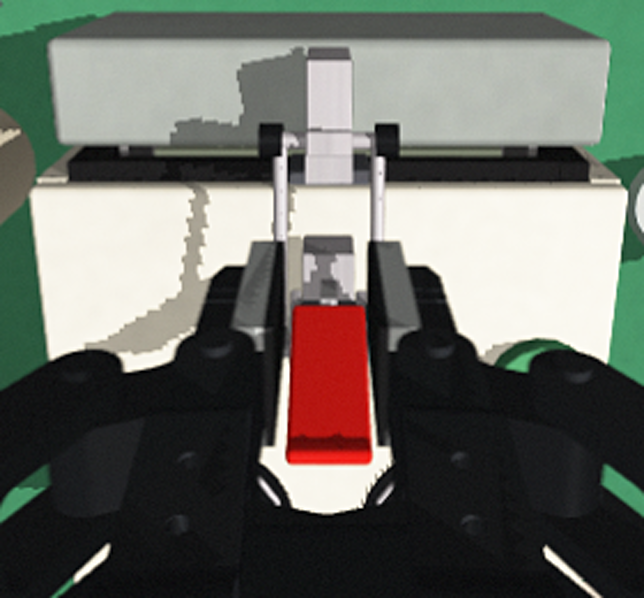

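View pics/s17.png

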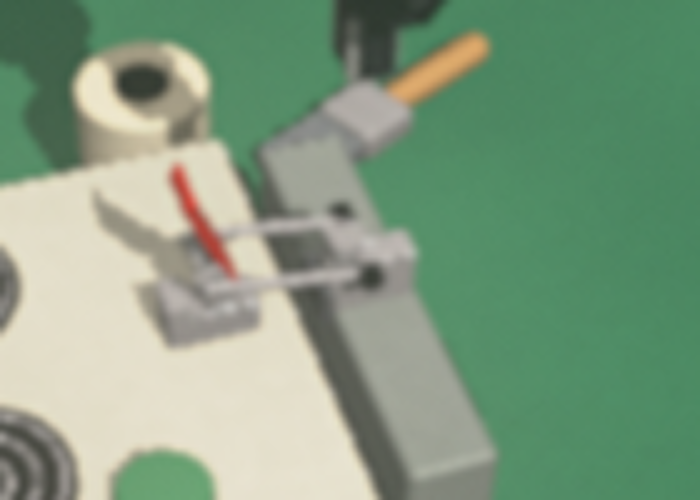

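>>> arm_command:
  moves: [0,-0.014,0,0,0,0,1,0.015,-0.014,0,0,0,0,1,0.02,-0.012,0,0,0,0,1,0.015,0,0,0,0,0,1,0.005,0,0,0,0,0,1,0,0,0,0,0,0,1]

```text
clock: 13.73
eef_pos: [0.6033, 0.0761, 0.3564]
tool_rot: [-0.456, 0.543, 0.462, 0.534]
ft_force: [0.6, 0.2, -0.4]
grip_width: -0.0
```

```bash
python3 - <<'E'
from st import *
o=status();im=bot.camera("wrist"); cv2.imwrite("pics/w18.png",im[...,::-1])
E
```

```text
t 13.73 tcp ext [-0.0245 -0.0012  0.3564] turnfix [-0.0014 -0.0045 -0.0149] F ext [ 0.6   0.32 -0.42] w -0.0 j [ 0.13  0.49  0.24  1.34 -0.    0.28]
```

View pics/w18.png

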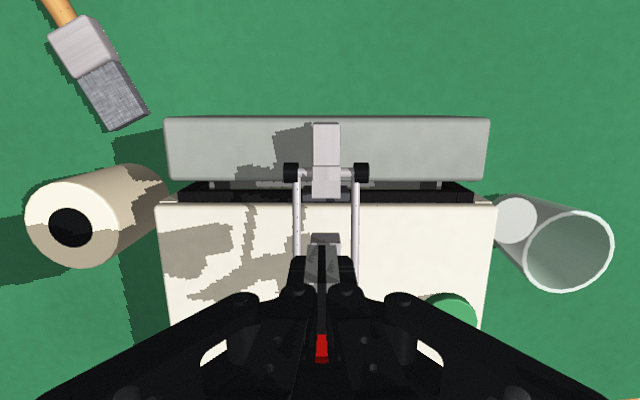

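>>> arm_command:
  moves: [-0.004,-0.004,0.001,-0.001,-0.004,-0.015,1,-0.004,-0.004,0,0,0,0,1,0,-0.004,0,0,0,0,1,0,-0.004,0,0,0,0,1]

```text
clock: 14.12
eef_pos: [0.6196, 0.075, 0.3677]
tool_rot: [-0.46, 0.537, 0.458, 0.539]
ft_force: [-1.0, 0.3, -0.0]
grip_width: -0.0002
```

```bash
cat > lv.py <<'E'
from st import *
o=status(); M=R.from_quat(o["tool_rot"]).as_matrix(); t=ext(o["eef_pos"]+.173*M[:,0]-.011*M[:,1]); print("corner",t.round(4))
# implied lever angle if corner touches the face: normal distance 8
x,z=t[0],t[2]-.142; r=np.hypot(x,z); print("implied a",(np.arctan2(z,x)-np.arcsin(min(1,.008/r))).round(3),"s",np.sqrt(max(0,r*r-.008**2)).round(4))
E
python3 lv.py
```

```text
t 14.12 tcp ext [-8.200e-03  2.000e-04  3.677e-01] turnfix [0.0006 0.0004 0.003 ] F ext [-1.07  0.1  -0.03] w -0.0002 j [ 0.12  0.51  0.3   1.36 -0.    0.28]
corner [0.0033 0.0003 0.1948]
implied a 1.357 s 0.0523
```

>>> arm_command:
  moves: [0.0005,-0.003,0,0,0,0,1,0.0005,-0.003,0,0,0,0,1]

```text
clock: 14.28
eef_pos: [0.6268, 0.074, 0.3689]
tool_rot: [-0.461, 0.536, 0.458, 0.54]
ft_force: [0.3, -0.8, 0.2]
grip_width: -0.0003
```

>>> arm_command:
  moves: [0.0005,-0.003,0,0,0,0,1,0.0005,-0.003,0,0,0,0,1]

```text
clock: 14.45
eef_pos: [0.6332, 0.073, 0.3684]
tool_rot: [-0.461, 0.536, 0.458, 0.54]
ft_force: [-1.8, -0.2, 0.4]
grip_width: 0.0001
```

```bash
python3 lv.py
```

```text
t 14.45 tcp ext [0.0055 0.0004 0.3684] turnfix [0.0006 0.0018 0.0068] F ext [-1.75 -0.5   0.42] w 0.0001 j [ 0.11  0.53  0.34  1.37 -0.    0.27]
corner [0.0177 0.0007 0.1954]
implied a 1.109 s 0.0557
```

>>> arm_command:
  moves: [0.002,-0.003,0,0,0,0,1,0.002,-0.003,0,0,0,0,1]

```text
clock: 14.62
eef_pos: [0.6394, 0.072, 0.3654]
tool_rot: [-0.461, 0.535, 0.458, 0.54]
ft_force: [-2.3, -0.6, 4.6]
grip_width: 0.0002
```

```bash
python3 lv.py
```

```text
t 14.62 tcp ext [0.0118 0.0004 0.3654] turnfix [0.0007 0.0022 0.0071] F ext [-2.19 -1.    4.65] w 0.0002 j [0.11 0.55 0.36 1.37 0.   0.27]
corner [0.0241 0.0008 0.1925]
implied a 0.982 s 0.0553
```

>>> arm_command:
  moves: [0.003,-0.003,0,0,0,0,1,0.003,-0.003,0,0,0,0,1]

```text
clock: 14.78
eef_pos: [0.6462, 0.0709, 0.3613]
tool_rot: [-0.461, 0.535, 0.457, 0.541]
ft_force: [-1.6, -0.6, 5.0]
grip_width: 0.0001
```

```bash
python3 lv.py
```

```text
t 14.78 tcp ext [1.870e-02 3.000e-04 3.613e-01] turnfix [0.0006 0.0026 0.0108] F ext [-1.47 -0.8   4.99] w 0.0001 j [ 0.11  0.56  0.37  1.37 -0.    0.27]
corner [0.0316 0.0008 0.1885]
implied a 0.831 s 0.0556
```

>>> arm_command:
  moves: [0.004,-0.003,0,0,0,0,1,0.004,-0.003,0,0,0,0,1]

```text
clock: 14.95
eef_pos: [0.6532, 0.0696, 0.3555]
tool_rot: [-0.462, 0.533, 0.456, 0.542]
ft_force: [-1.5, -1.0, 4.7]
grip_width: -0.0002
```

```bash
python3 lv.py
```

```text
t 14.95 tcp ext [2.580e-02 2.000e-04 3.555e-01] turnfix [0.0003 0.0032 0.0153] F ext [-1.3  -1.21  4.71] w -0.0002 j [ 0.11  0.57  0.38  1.36 -0.    0.26]
corner [0.0395 0.0007 0.1826]
implied a 0.658 s 0.0561
```

>>> arm_command:
  moves: [0.005,-0.002,0,0,0,0.005,1,0.005,-0.001,0,0,0,0,1]

```text
clock: 15.12
eef_pos: [0.6584, 0.0688, 0.3477]
tool_rot: [-0.463, 0.533, 0.455, 0.543]
ft_force: [0.4, -0.8, 4.7]
grip_width: -0.0
```

```bash
python3 lv.py
```

```text
t 15.12 tcp ext [3.100e-02 1.000e-04 3.477e-01] turnfix [-0.0001  0.0041  0.0182] F ext [ 0.5  -0.72  4.69] w -0.0 j [ 0.1   0.59  0.38  1.35 -0.    0.26]
corner [0.0452 0.0009 0.175 ]
implied a 0.487 s 0.0553
```

>>> arm_command:
  moves: [0.005,0,0,0,0,0.005,1,0.005,0,0,0,0,0,1]

```text
clock: 15.28
eef_pos: [0.6604, 0.0684, 0.3387]
tool_rot: [-0.463, 0.532, 0.455, 0.544]
ft_force: [0.1, -0.7, 2.7]
grip_width: -0.0
```

```bash
python3 lv.py
```

```text
t 15.28 tcp ext [3.310e-02 2.000e-04 3.387e-01] turnfix [-0.0007  0.0051  0.0195] F ext [ 0.25 -0.68  2.73] w -0.0 j [ 0.1   0.59  0.37  1.33 -0.    0.26]
corner [0.0475 0.001  0.166 ]
implied a 0.317 s 0.0526
```

>>> arm_command:
  moves: [0.004,0,0,0,0,0.01,1,0.004,0,0,0,0,0,1]

```text
clock: 15.45
eef_pos: [0.6607, 0.0684, 0.329]
tool_rot: [-0.46, 0.535, 0.458, 0.541]
ft_force: [0.4, 0.3, -1.3]
grip_width: 0.0001
```

```bash
python3 lv.py
```

```text
t 15.45 tcp ext [3.33e-02 1.00e-04 3.29e-01] turnfix [-0.0008  0.005   0.0077] F ext [ 0.32  0.31 -1.33] w 0.0001 j [0.1  0.6  0.36 1.32 0.   0.26]
corner [0.0457 0.001  0.1561]
implied a 0.131 s 0.0471
```

>>> arm_command:
  moves: [0.002,0,0,0,0,0.005,1,0.002,0,0,0,0,0,1]

```text
clock: 15.62
eef_pos: [0.6601, 0.0685, 0.323]
tool_rot: [-0.457, 0.537, 0.46, 0.539]
ft_force: [-5.9, -0.3, 21.0]
grip_width: 0.0
```

>>> arm_command:
  moves: [0.002,0,0,0,0,0,1]

```text
clock: 15.7
eef_pos: [0.6598, 0.0685, 0.3231]
tool_rot: [-0.458, 0.537, 0.46, 0.539]
ft_force: [-5.3, -0.4, 18.7]
grip_width: 0.0001
```

```bash
python3 - <<'E'
from lv import *
im=bot.camera("scene"); crop(im,260,160,400,260,5,"pics/s19.png")
E
```

```text
t 15.7 tcp ext [3.250e-02 1.000e-04 3.231e-01] turnfix [-0.0006  0.0045 -0.0004] F ext [-5.19 -1.25 18.69] w 0.0001 j [0.1  0.61 0.36 1.32 0.   0.26]
corner [0.0435 0.0008 0.1501]
implied a 0.002 s 0.0435
```

View pics/s19.png

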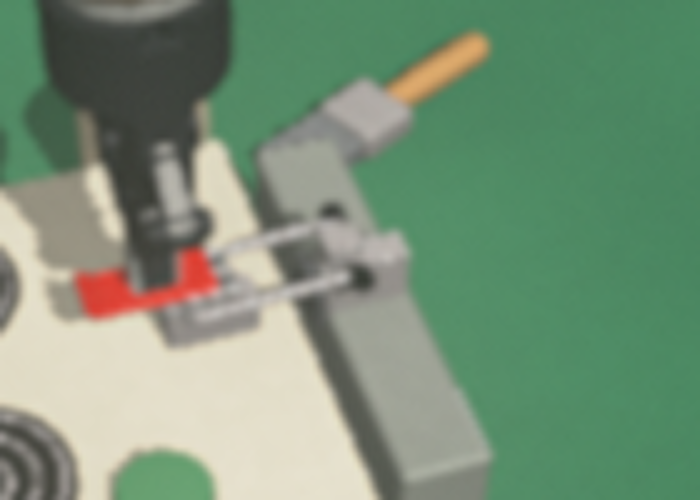

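>>> arm_command:
  moves: [-0.004,0,0,0,0,0,1,-0.015,0,0,0,0,0,1,-0.03,0.01,0,0,0,0,1,-0.03,0.03,0,0,0,0,1,-0.03,0.03,0,0,0,0,1,-0.02,0.03,0,0,0,0,1,0,0,0,0,0,0,1,0,0,0,0,0,0,1]

```text
clock: 16.42
eef_pos: [0.5568, 0.0842, 0.4523]
tool_rot: [-0.455, 0.541, 0.463, 0.535]
ft_force: [0.5, 0.4, 0.3]
grip_width: -0.0
```

```bash
python3 - <<'E'
from st import *
status();im=bot.camera("wrist"); cv2.imwrite("pics/w20.png",im[...,::-1]);im=bot.camera("scene"); crop(im,210,140,400,320,3.3,"pics/s20.png")
C=cam("scene")
from fit import X
for d in(0,.005): print(d,(3.3*(proj(C,X([.6277,.0735,-.1578],(-.09-d,.108,.108)))[0]-[210,140])).round(1))
E
```

```text
t 16.42 tcp ext [-0.0717 -0.0006  0.4523] turnfix [-0.0008  0.0018 -0.0144] F ext [0.48 0.45 0.27] w -0.0 j [0.15 0.36 0.3  1.52 0.01 0.31]
0 [490.5 363.7]
0.005 [497.5 361.8]
```

View pics/w20.png

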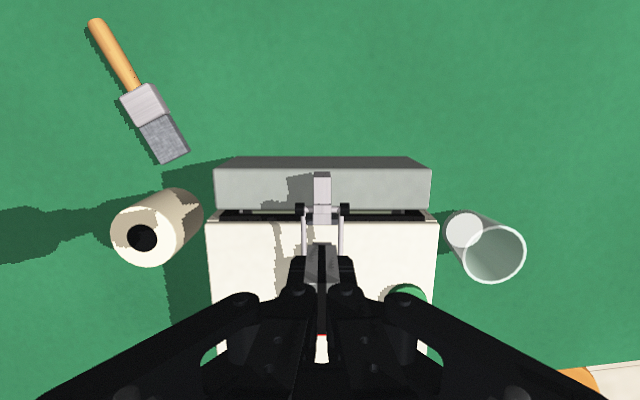

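View pics/s20.png

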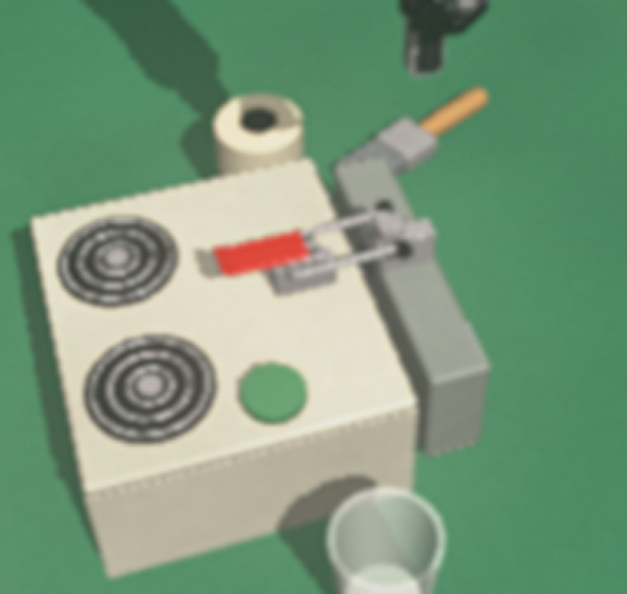

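```bash
python3 - <<'E'
from st import *
im=bot.camera("wrist"); C=cam("wrist"); crop(im,200,140,440,260,3.3,"pics/w21.png")
from fit import X
for d in(0,.005): print(d,[(3.3*(proj(C,X([.6277,.0735,-.1578],P))[0]-[200,140])).round(1) for P in((-.09-d,.108,.108),(-.047-d,.1,.108),(-.035,.12,.11),(-.06-d,0,.14))])
E
```

```text
0 [array([774.1,  90.4]), array([734.8, 231.4]), array([799.6, 270.9]), array([404.6, 221.4])]
0.005 [array([775.7,  73.3]), array([736.1, 215.5]), array([799.6, 270.9]), array([404.6, 203.6])]
```

View pics/w21.png

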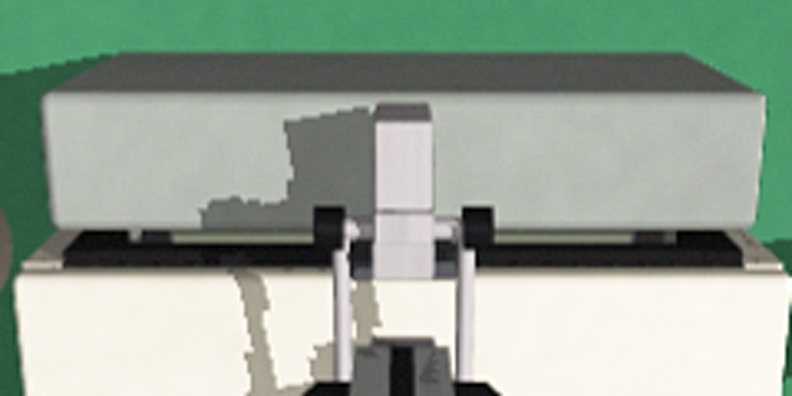

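```bash
python3 -c "
from workcell import bot
print(bot.job_done())"
```

```text
the job is handed in; nothing more can be done
None
```

The latch is closed and the job is handed in at about 16.5 s: the drawer is home, the bar is hooked under the keeper's lip, and the red lever lies flat.

- **Drawer:** I pushed it in until it met the seal, reading about 9 N on it.
- **Hooking:** I pinched the bar and lowered it in front of the lip. It met the ledge at about 15 N, with the keeper about 8 mm below its highest setting. I then drew it back against the post at about 11 N, and the wrist camera showed the lip covering the bar.
- **Lever:** It took about 5 N over centre. I pressed it onto its stop at about 21 N and then backed the arm clear.

**Last checks:** At full press the fingertip position put the lever at about 0.00 rad, and it still looked flat in the picture taken after I let go. The final wrist picture puts the drawer within about 1 mm of home. The tool force is near zero with nothing touched. The cup, drum, brush and disc look unmoved by eye; I did not measure them.

**Disagreements:**
- Pixel estimates of the keeper's height ranged from about 4 to 8 mm below its highest setting, so I relied on the felt ledge.
- In the scene camera the drawer's corner shifted by only about 1 pixel where about 2 were expected, so I relied on the wrist view.
- Forces were read only at the end of each move call, so short peaks in between could have been a little higher.

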